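# Seal, stack and mark a pastry order

### The arm

A 6-joint arm with a two-finger parallel gripper is mounted at the origin on the work surface. World frame = base frame: x ahead of the robot, y to its left, z up, the work surface at z = 0. Lengths are in mm, angles in rad, forces in N, time in s.
With the tool pointing down it reaches from about 350 to 875 mm from the base axis. Payload 4.2 kg.
Tool frame: the origin (TCP) lies at the very end of the fingers, on their centre line; the grasp point (between the pads) lies 19 mm behind it; z points along the fingers, y is the line along which they close (so a half turn about z gives the same grasp; the last joint's range is limited). The gripper opens to 85 mm and grips with 20 to 120 N. Pads are 22 mm wide; open, the fingers measure 114 mm over their backs; the gripper's body (76 mm by 85 mm) begins 54 mm behind the grasp point. The pads swing forward as they close: fully open they stand 13 mm farther back than shut.
Start: joints at [1.465, 0.385, 0.008, 0, -1.194, -0.259], TCP at [222.944, 583.862, 205.412] pointing down, gripper open.
Joint ranges: [-3.14, 3.14], [-1.21, 2.06], [-1.07, 1.41], [-3.16, 2.05], [-2.99, -0.16], [-3.1, 3.1]. Speed limits (rad/s): [2.79, 2.79, 3.14, 3.14, 3.14, 3.14].

### API

Orientations are given as a unit quaternion [x, y, z, w].
In Python, from bench import monitor, get_image, camera_info, job_done gives the robot as it stands.
- The arm moves only by the tool send_rows, never from a script. Its argument "series" is a list of rows, each a list of 3 entries, a list of its own where there are three numbers: the shift along the tool's x, y, z in mm, then the turn, a rotation vector about the tool's x, y, z in rad, then the finger opening in mm, from 0 to 85.4. A call has 1 to 8 rows; each row shifts and turns the commanded pose from where the row before left it, along the tool's axes as they then stand; what a row does not reach is not made up. A row lasts 1/10 s, in which the tool goes at most 50 mm and 8.59 degrees, less where a joint would pass 70% of its speed; a pose out of reach is approached as far as the arm can. A call with a gripper value outside its range is refused whole. The fingers move at their own pace and stop on an object; the grip force is fixed at half the most. Time passes only in rows, so rows that do not move let the fingers close. It gives the time, the measured TCP pose, the force, the opening and the grip force at its end, in the units of the state.
- monitor.read_state(): the state, without advancing time (a new reading comes with each control period).
- get_image(name): name is "scene" or "top" or "wrist"; returns the picture (400x640x3 uint8, red, green, blue); there is no depth.
- camera_info(name): a dict with "intrinsics" (3x3 intrinsics, pixels), "dist_coeffs" ([k1, k2, p1, p2, k3] as OpenCV has them; the pictures are not rectified), "R" (3x3) and "t" (3): a world point X has camera coordinates R X + t. Camera axes: x right, y down, z forward; pixel columns grow to the right and rows downward; lengths in mm; the calibration is good to about 2 mm. A picture is of the moment at which its call begins: read the wrist's pose just before it. camera_info takes no time and is no camera call; for the wrist camera it gives the pose at the moment of the call.
- job_done(): hands the job in; it is judged then, once.
The state is a dict: "clock": time; "joints": joint angles; "joint_vel": joint speeds; "joint_efforts": joint torques, N m; "position": TCP position; "ee_rot": TCP orientation; "contact_force": force on the tool from outside, world axes, zero at the start; "wrist_torque": the same for the moment, N m; "gripper_width": finger opening in mm; "grasp_force": force on a finger pad.
Only numpy, scipy, OpenCV 4.12 (cv2) and the standard library are available. Lean on these libraries where they do the work, as an engineer would, in place of code of your own. Each camera call takes 0.05 s, during which the arm holds its last target. There are 200 camera calls.

### The job

Take the sprung smoother and, slowly and with light steady pressure (spring about half pressed in), smooth down the whole tape on the delivery case from the hinge end to the latch end, and stand the smoother back on the middle of its cork mat. Then stack every carton and tin on the counter into one column centred on the case's lid, lying flat and square with the case, all cartons below all tins. When the column is complete, move the round-headed marker from the rack into the slot of the marble stand, upright and fully home, and leave the other markers, the jar, the nozzle and the little bowl where they are.

Things in the scene. Friction and masses are not known exactly. Their poses are not given: they have to be found in the camera images.
- case: Heavy closed white plastic delivery case with a grey body, fixed to the counter, 170 (x) x 110 (y) x 55 (z) mm; origin at the centre of its underside, x along its length from the hinge end (two brass hinges, -x, the end nearer the robot) to the latch end (steel latch, +x). A strip of brown paper tape, 150 x 24 mm, runs along the middle of its flat lid.
- case_top (a point): Centre of the case's lid, on its top surface (55 mm above the counter), axes as the case.
- tape_hinge_end (a point): End of the tape at the hinge end, on the lid, 75 mm to -x of the lid's centre.
- tape_latch_end (a point): End of the tape at the latch end, on the lid, 75 mm to +x of the lid's centre.
- carton_a: Closed brown cardboard pastry carton, 104 (x) x 66 (y) x 42 (z) mm, about 0.26 kg, lying flat; origin at the centre of its underside, x along its length, z up. May be absent.
- carton_b: Closed brown cardboard pastry carton, 104 (x) x 66 (y) x 42 (z) mm, about 0.26 kg, lying flat; origin at the centre of its underside, x along its length, z up. May be absent.
- tin_a: Closed plain metal tin, 78 (x) x 66 (y) x 36 (z) mm, about 0.22 kg, lying flat; origin at the centre of its underside, x along its length, z up. May be absent.
- tin_b: Closed plain metal tin, 78 (x) x 66 (y) x 36 (z) mm, about 0.22 kg, lying flat; origin at the centre of its underside, x along its length, z up. May be absent.
- tin_c: Closed plain metal tin, 78 (x) x 66 (y) x 36 (z) mm, about 0.22 kg, lying flat; origin at the centre of its underside, x along its length, z up. May be absent.
- smoother: Hand smoother standing on the cork mat, 0.23 kg: a wooden grip bar 60 (x) x 22 (y) mm, from 38 to 80 mm above its origin, on a dark plate 64 x 40 mm (28 to 38 mm), on a sprung white foot 64 x 40 x 12 mm. Origin at the centre of the foot's underside when the spring is not compressed; x along the bar, z up. Pick it up by the bar, across y.
- smoother_grip (a point): Grip point in the smoother's bar, 62 mm above its origin.
- smoother_foot (a joint): How far the smoother's sprung foot is pushed in, 0 to 0.012 m; the spring pushes with 3 N at 0 and 9 N at 0.012 m, where it bottoms. About half way in is the right pressure.
- mat: Thin cork mat, the smoother's place, fixed, 120 (x) x 90 (y) x 6 (z) mm; origin at the centre of its underside.
- rack: Fixed wooden rack 200 (x) x 56 (y) x 38 (z) mm with three slots in a row along x, 68 mm apart, each holding a marker; origin at the centre of its underside.
- round_marker: Round-headed plywood order marker, standing in one of the rack's three slots (foot 8 mm above the counter): stem 24 (x) x 10 (y) mm, head a disc of 44 mm diameter, 10 mm thick, its centre 100 mm above the origin; 122 mm tall, 0.05 kg. Origin at the centre of the stem's foot; y is across its thickness, z up.
- square_marker_a: Bystander: square-headed plywood order marker standing in the rack, 122 mm tall, 10 mm thick; origin at the foot. Stays where it is.
- square_marker_b: Bystander: square-headed plywood order marker standing in the rack, 122 mm tall, 10 mm thick; origin at the foot. Stays where it is.
- stand: Fixed marble stand block 70 (x) x 60 (y) x 38 (z) mm, with one slot in its top; origin at the centre of its underside.
- stand_hole0 (a point): Centre of the mouth of the stand's slot, 38 mm above the counter; the slot is 27 (x) x 13 (y) mm and 30 mm deep.
- jar: Bystander: small amber jar, 44 mm across, 60 mm tall; origin at the centre of its underside.
- nozzle: Bystander: steel piping nozzle, a cone 32 mm across, 45 mm tall; origin at the centre of its underside.
- ramekin: Bystander: small white bowl, 72 mm across, 42 mm tall; origin at the centre of its underside.

How it is judged (in metres and radians):
On the way, in this order (a step that is already met when the one before it is completed fails the run):
1. smoother pressed down on the hinge end of the tape (contact force between smoother and case between 3.5 and 18 N and y of smoother in the frame of case between -0.014 and 0.014 m and angle between smoother's own z axis and vertical below 0.15 rad and x of smoother in the frame of case below -0.036 m), for 0.05 s.
2. still pressed, a quarter of the way along (contact force between smoother and case between 3.5 and 18 N and y of smoother in the frame of case between -0.014 and 0.014 m and angle between smoother's own z axis and vertical below 0.15 rad and x of smoother in the frame of case between -0.03 and -0.01 m), for 0.05 s.
3. still pressed, at the middle (contact force between smoother and case between 3.5 and 18 N and y of smoother in the frame of case between -0.014 and 0.014 m and angle between smoother's own z axis and vertical below 0.15 rad and x of smoother in the frame of case between -0.01 and 0.01 m), for 0.05 s.
4. still pressed, three quarters of the way along (contact force between smoother and case between 3.5 and 18 N and y of smoother in the frame of case between -0.014 and 0.014 m and angle between smoother's own z axis and vertical below 0.15 rad and x of smoother in the frame of case between 0.01 and 0.03 m), for 0.05 s.
5. still pressed, at the latch end of the tape (contact force between smoother and case between 3.5 and 18 N and y of smoother in the frame of case between -0.014 and 0.014 m and angle between smoother's own z axis and vertical below 0.15 rad and x of smoother in the frame of case above 0.036 m), for 0.05 s.
6. the smoother stands on its mat again (horizontal distance between smoother and mat below 0.035 m and angle between smoother's own z axis and vertical below 0.1 rad and z of smoother in the frame of mat between 0.003 and 0.012 m and linear speed of smoother below 0.03 m/s), for 0.2 s.
7. every carton and tin present stands in the column on the case, square and centred, cartons below tins (horizontal distance between each of carton_a, carton_b, tin_a, tin_b, tin_c and case below 0.01 m and angle between the x axis of each of carton_a, carton_b, tin_a, tin_b, tin_c and the x axis of case, either way round below 0.1 rad and angle between each of carton_a, carton_b, tin_a, tin_b, tin_c's own z axis and vertical below 0.06 rad and z of each of carton_a, carton_b, tin_a, tin_b, tin_c in the frame of case_top above -0.004 m and linear speed of each of carton_a, carton_b, tin_a, tin_b, tin_c below 0.03 m/s and z of each of tin_a, tin_b, tin_c in the frame of carton_a above 0.03 m and z of each of tin_a, tin_b, tin_c in the frame of carton_b above 0.03 m), for 0.2 s.
8. the round-headed marker stands in the stand's slot (z of round_marker in the frame of stand_hole0 below -0.024 m and horizontal distance between round_marker and stand_hole0 below 0.008 m and angle between round_marker's own z axis and vertical below 0.12 rad), for 0.2 s.
At the end, for the whole second after the job is handed in: All cartons and tins present rest in one column, within 10 mm and 0.1 rad of the case, flat to 0.06 rad, cartons below tins; the round marker is 24 mm deep in the stand's slot, upright to 0.12 rad; the smoother stands on the mat within 35 mm of its centre; all at rest (all of step 6 and all of step 7 and all of step 8); the robot touches nothing.
It fails at once if another marker, the jar, the nozzle or the little bowl moved more than 5 cm (distance of any of square_marker_a, square_marker_b, jar, nozzle, ramekin from where it was at the start of the episode above 0.05 m).
It fails at once if smoother pressed on the case with more than 30 N (contact force between smoother and case above 30 N).
Of carton_a, carton_b, tin_a, tin_b, tin_c only 3 to 4 are there at a start; the rules pass over those that are not, and their reading is None.
At some moment in a run one of carton_a, carton_b may be knocked a few centimetres aside while the robot is not near it.
It also fails if it takes over 208 s, if anything falls off the work surface, if the arm or the gripper's body presses on something with over 40 N, if the wrist force passes 120 N, or if a joint passes its speed limit or range.

## Working session

There is one attempt and no reset: what is moved stays moved. The work goes in short steps, Python scripts to look and compute and a tool call to move; the robot and the scene stay as the last step left them, time stands still between calls to the robot, and variables do not carry over. Pictures are saved under pics/ and viewed, at most 16 in all, crops included, and the job is handed in when it is done.

Besides the shell and the picture viewer there is one more tool, called after "Call:" by a JSON object that holds its "op" and its "data", one argument or row to a line. send_rows: Moves the arm, as the interface text tells. Its arguments: {"type":"object","properties":{"series":{"type":"array"}},"required":["series"]}

```bash
ls; mkdir -p pics
python3 - <<'E'
from bench import monitor, get_image, camera_info
import cv2
print(monitor.read_state())
for n in ("scene","top"):
    i=camera_info(n); print(n,i)
    cv2.imwrite(f"pics/{n}0.png",get_image(n)[:,:,::-1])
print(camera_info("wrist"))
E
```

```text
pics
{'clock': 0.0, 'joints': array([ 1.46459709e+00,  3.85563471e-01,  6.64802405e-03, -4.76125418e-04,
       -1.19397040e+00, -2.58562362e-01]), 'joint_vel': array([ 0.00048452,  0.00040846, -0.00047846, -0.00022962,  0.00038514,
        0.00059499]), 'joint_efforts': array([-2.22110175e-04, -3.92297137e+01,  1.88398325e+01,  4.18625593e+00,
       -4.66775353e-03,  1.25458364e-06]), 'position': array([222.74123798, 583.29993175, 204.32952876]), 'ee_rot': array([ 9.83398177e-01, -1.81457668e-01, -1.41111710e-04,  1.05856967e-03]), 'contact_force': array([-0.17689615, -0.75085256, -0.27139524]), 'wrist_torque': array([ 0.03527691, -0.0503411 , -0.01162167]), 'grasp_force': 0.0, 'gripper_width': 85.65322810132648}
scene {'intrinsics': array([[440.3550773 ,   0.        , 320.90757617],
       [  0.        , 440.3550773 , 198.1213194 ],
       [  0.        ,   0.        ,   1.        ]]), 'dist_coeffs': array([-0.04231743,  0.        ,  0.        ,  0.        ,  0.        ]), 'R': array([[-0.35504023,  0.93474351,  0.01417761],
       [ 0.78859351,  0.30760443, -0.53244699],
       [-
[... 330 characters left out ...]
   ,  0.        ,  0.        ]), 'R': array([[-0.01650137, -0.99973569,  0.01600781],
       [-0.99437154,  0.01473285, -0.10491991],
       [ 0.10465634, -0.01764903, -0.99435183]]), 't': array([ 26.59537658, 576.86322599, 955.30775025])}
{'intrinsics': array([[329.70912691,   0.        , 317.43948131],
       [  0.        , 329.70912691, 194.41921836],
       [  0.        ,   0.        ,   1.        ]]), 'dist_coeffs': array([-0.0690486,  0.       ,  0.       ,  0.       ,  0.       ]), 'R': array([[-0.35657764, -0.93426075,  0.00303862],
       [-0.89345015,  0.34194876,  0.2912351 ],
       [-0.27312857,  0.10113307, -0.95664669]]), 't': array([624.78297812, -37.95649699, 379.27270454])}
```

View pics/top0.png

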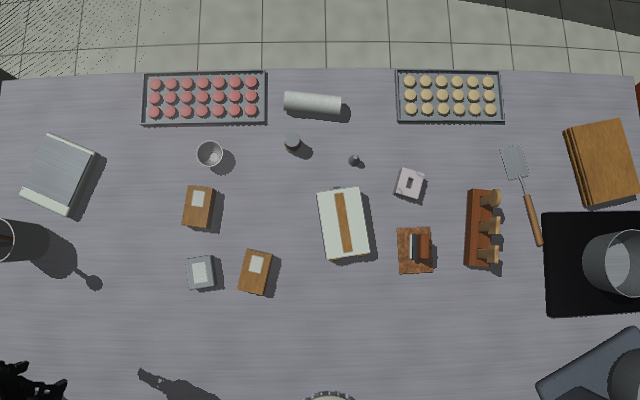

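View pics/scene0.png

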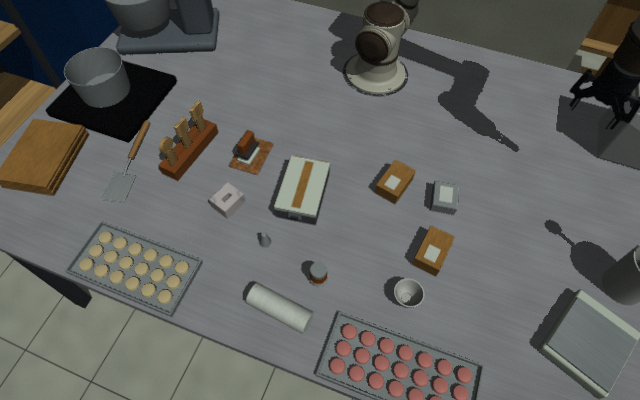

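The top picture shows the case at (343,222), smoother/mat (415,250), rack (484,228), stand (409,183), cartons (198,206) and (257,271), a single tin (201,272), bowl (210,153), jar (292,142) and nozzle (354,160). The scene view agrees. Next I'll zoom in and measure.

```bash
cat > h.py <<'E'
import numpy as np, cv2
from scipy.spatial.transform import Rotation as Ro
from bench import monitor, get_image, camera_info
def ray(n,uv,ci=None):
    ci=ci or camera_info(n); p=cv2.undistortPoints(np.float64(uv).reshape(-1,1,2),ci["intrinsics"],ci["dist_coeffs"])[:,0]
    d=np.c_[p,np.ones(len(p))]@ci["R"]; return -ci["R"].T@ci["t"], d
def plane(n,uv,z,ci=None):
    o,d=ray(n,uv,ci); return o+d*((z-o[2])/d[:,2])[:,None]
def proj(n,X,ci=None):
    ci=ci or camera_info(n)
    return cv2.projectPoints(np.float64(X).reshape(-1,1,3),cv2.Rodrigues(ci["R"])[0],ci["t"],ci["intrinsics"],ci["dist_coeffs"])[0][:,0]
def two(a,ua,b,ub,ca=None,cb=None):
    o1,d1=ray(a,[ua],ca);o2,d2=ray(b,[ub],cb);A=np.c_[d1[0],-d2[0]]
    s=np.linalg.lstsq(A,o2-o1,rcond=None)[0];return (o1+s[0]*d1[0]+o2+s[1]*d2[0])/2
def rel(target,yaw,tilt=None):
    """tool-frame shift to reach world target (mm); yaw = world angle of tool y (mod pi), tool down"""
    s=monitor.read_state();R=Ro.from_quat(s["ee_rot"]);return R.inv().apply(np.array(target)-s["position"]),turn(R,yaw)
def turn(R,yaw):
    best=None
    for k in(-1,0,1,2):
        y=yaw+k*np.pi;Y=np.array([np.cos(y),np.sin(y),0]);Z=np.array([0,0,-1.]);T=Ro.from_matrix(np.c_[np.cross(Y,Z),Y,Z])
        r=(R.inv()*T).as_rotvec()
        if best is None or np.linalg.norm(r)<np.linalg.norm(best):best=r
    return best
E
python3 - <<'E'
import cv2,numpy as np
t=cv2.imread("pics/top0.png");s=cv2.imread("pics/scene0.png")
a=cv2.resize(t[140:300,160:520],(800,356),interpolation=cv2.INTER_CUBIC)
b=cv2.resize(s[95:180,150:235],(240,240),interpolation=cv2.INTER_CUBIC)
c=cv2.resize(s[120:240,220:340],(240,240),interpolation=cv2.INTER_CUBIC)
d=cv2.resize(s[150:310,380:470],(135,240),interpolation=cv2.INTER_CUBIC)
o=np.zeros((600,800,3),np.uint8);o[:356]=a;o[360:,:240]=b;o[360:,250:490]=c;o[360:,500:635]=d
cv2.imwrite("pics/comp.png",o)
from h import *
print("robot-frame quick:")
for n,uv,z in [("case",(343,222),55),("mat",(415,250),6),("rack",(484,228),38),("stand",(409,183),38),("cB?",(198,206),42),("cA",(257,271),42),("tin",(201,272),36)]: print(n,plane("top",[uv],z)[0].round())
E
```

```text
robot-frame quick:
case [539. -42.  55.]
mat [ 466. -233.    6.]
rack [ 518. -409.   38.]
stand [ 638. -216.   38.]
cB? [586. 324.  42.]
cA [421. 174.  42.]
tin [420. 317.  36.]
```

View pics/comp.png

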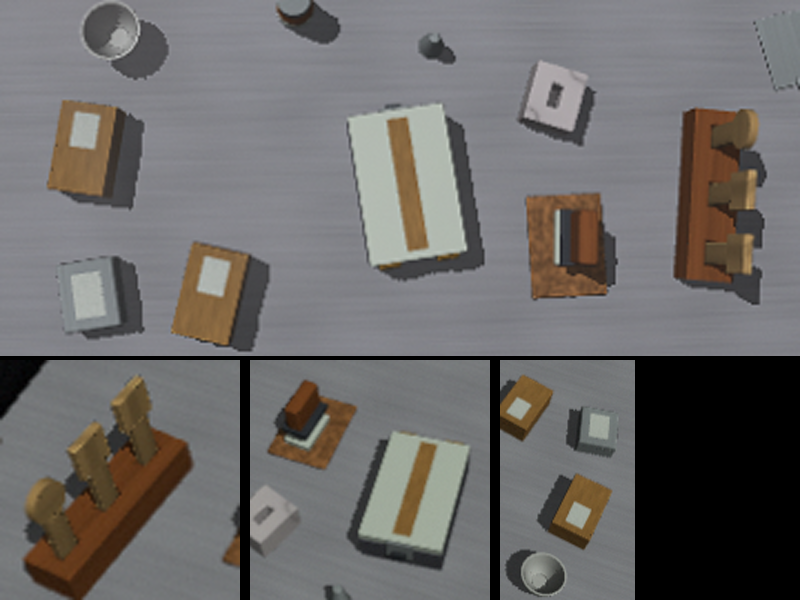

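Three pieces are present: two cartons and one tin. The round marker is the far (+x) one in the rack. Next I'll fly over for wrist views.

Call:
{"op": "send_rows", "data": {
  "series": [
    [[0, 0, -25], [0, 0, -0.122], 85],
    [[0, 0, -25], [0, 0, -0.122], 85],
    [[0, 0, -25], [0, 0, -0.121], 85]
  ]
}}

```text
clock: 0.4
position: [222.8, 583.5, 280.5]
ee_rot: [1.0, 0.003, -0.0, 0.001]
contact_force: [0.6, 0.3, -0.0]
gripper_width: 85.4
grasp_force: 0.0
```

Call:
{"op": "send_rows", "data": {
  "series": [
    [[25, 42, 0], [0, 0, 0], 85],
    [[25, 42, 0], [0, 0, 0], 85],
    [[25, 42, 0], [0, 0, 0], 85],
    [[25, 42, 0], [0, 0, 0], 85],
    [[25, 42, 0], [0, 0, 0], 85],
    [[25, 42, 0], [0, 0, 0], 85],
    [[25, 42, 0], [0, 0, 0], 85],
    [[0, 0, 0], [0, 0, 0], 85]
  ]
}}

```text
clock: 1.2
position: [399.4, 285.6, 280.4]
ee_rot: [1.0, -0.003, -0.0, 0.0]
contact_force: [0.0, -0.1, 0.3]
gripper_width: 85.0
grasp_force: 0.0
```

Run:
```python
from h import *
import json
s=monitor.read_state();ci=camera_info("wrist");im=get_image("wrist")
print(s["position"],s["ee_rot"])
cv2.imwrite("pics/w1.png",im[:,:,::-1]);np.savez("pics/w1.npz",R=ci["R"],t=ci["t"])
```

```text
[399.41195555 285.5565839  280.40340607] [ 9.99995217e-01 -3.04878354e-03 -1.98927683e-04  4.80386326e-04]
```

Call:
{"op": "send_rows", "data": {
  "series": [
    [[5, 49, 0], [0, 0, 0], 85],
    [[5, 49, 0], [0, 0, 0], 85],
    [[5, 49, 0], [0, 0, 0], 85],
    [[5, 49, 0], [0, 0, 0], 85],
    [[5, 49, 0], [0, 0, 0], 85],
    [[5, 49, 0], [0, 0, 0], 85],
    [[5, 49, 0], [0, 0, 0], 85],
    [[5, 49, 0], [0, 0, 0], 85]
  ]
}}

```text
clock: 2.05
position: [438.2, -103.0, 280.4]
ee_rot: [1.0, 0.001, 0.0, -0.0]
contact_force: [1.2, -0.1, -0.4]
gripper_width: 85.5
grasp_force: 0.0
```

Call:
{"op": "send_rows", "data": {
  "series": [
    [[5, 49, 0], [0, 0, 0], 85],
    [[0, 0, 0], [0, 0, 0], 85],
    [[0, 0, 0], [0, 0, 0], 85]
  ]
}}

```text
clock: 2.35
position: [443.1, -151.4, 279.7]
ee_rot: [1.0, -0.001, -0.001, -0.0]
contact_force: [-0.5, 1.1, -0.6]
gripper_width: 84.9
grasp_force: 0.0
```

Run:
```python
from h import *
s=monitor.read_state();ci=camera_info("wrist");im=get_image("wrist")
print(s["position"],s["ee_rot"])
cv2.imwrite("pics/w2.png",im[:,:,::-1]);np.savez("pics/w2.npz",R=ci["R"],t=ci["t"])
a=cv2.imread("pics/w1.png");b=im[:,:,::-1]
cv2.imwrite("pics/w12.png",cv2.resize(np.vstack([a,b]),(480,600),interpolation=cv2.INTER_AREA))
```

```text
[ 443.12939954 -151.35415163  279.6973617 ] [ 9.99999337e-01 -8.73559909e-04 -7.15254496e-04 -2.28525306e-04]
```

View pics/w12.png

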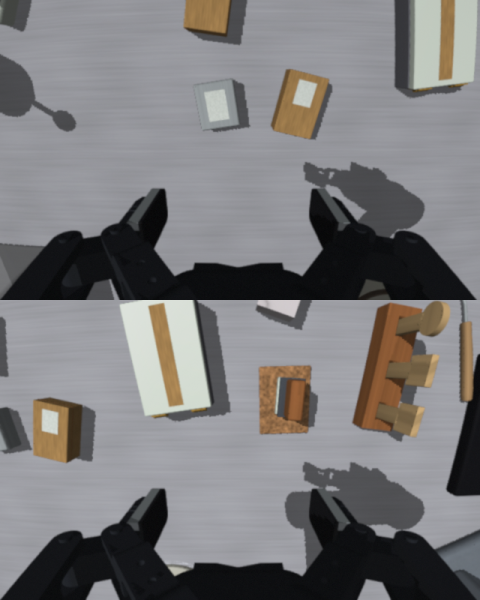

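The wrist view 1 (top half) shows the tin (218,104) and cartons (300,103) and (208,15). View 2 shows the case, tape, mat with smoother (285,400), and the rack with the round marker at its far end. Now I'll segment these.

```bash
cat >> h.py <<'E'
def load(k):
    ci=dict(camera_info("wrist"));z=np.load(f"pics/{k}.npz");ci["R"]=z["R"];ci["t"]=z["t"];return cv2.imread(f"pics/{k}.png"),ci
def rects(im,lo,hi,amin=60,k=3):
    h=cv2.cvtColor(im,cv2.COLOR_BGR2HSV);m=cv2.inRange(h,np.array(lo),np.array(hi))
    m=cv2.morphologyEx(m,cv2.MORPH_OPEN,np.ones((k,k),np.uint8))
    return [(c,cv2.minAreaRect(c)) for c in cv2.findContours(m,0,1)[0] if cv2.contourArea(c)>amin]
def fit(n,c,z,ci=None):
    P=plane(n,c.reshape(-1,2),z,ci)[:,:2].astype(np.float32);(x,y),(w,h),a=cv2.minAreaRect(P)
    if w<h:w,h,a=h,w,a+90
    return np.round([x,y,w,h,(a+90)%180-90],1)
E
python3 - <<'E'
from h import *
w1,c1=load("w1");w2,c2=load("w2");t=cv2.imread("pics/top0.png");s=cv2.imread("pics/scene0.png")
for nm,im,ci,pts in (("w1",w1,c1,[(400,137),(275,10),(278,30),(290,140),(282,113),(585,50)]),("w2",w2,c2,[(240,60),(225,20),(360,150),(388,130),(375,130),(365,100),(545,90),(580,30)]),("top",t,None,[(343,222),(325,205),(425,245),(405,235),(257,285),(198,220),(201,258)])):
    h=cv2.cvtColor(im,cv2.COLOR_BGR2HSV);print(nm,[(p,h[p[1],p[0]].tolist()) for p in pts])
for nm,cam,im,ci in(("w1","wrist",w1,c1),("w2","wrist",w2,c2),("top","top",t,None),("scene","scene",s,None)):
    for lab,lo,hi in(("brown",(8,70,70),(25,255,255)),("white",(0,0,170),(180,50,255)),("red",(0,120,40),(12,255,255))):
        for c,r in rects(im,lo,hi): print(nm,lab,np.round(r[0]),fit(cam,c,55 if lab!="red" else 86,ci))
E
```

```text
w1 [((400, 137), [64, 9, 202]), ((275, 10), [18, 132, 154]), ((278, 30), [17, 130, 155]), ((290, 140), [55, 8, 202]), ((282, 113), [101, 13, 152]), ((585, 50), [55, 14, 201])]
w2 [((240, 60), [56, 9, 222]), ((225, 20), [53, 9, 224]), ((360, 150), [14, 130, 133]), ((388, 130), [13, 160, 142]), ((375, 130), [108, 31, 82]), ((365, 100), [14, 129, 172]), ((545, 90), [18, 105, 117]), ((580, 30), [18, 106, 123])]
top [((343, 222), [17, 131, 132]), ((325, 205), [53, 12, 186]), ((425, 245), [11, 158, 121]), ((405, 235), [14, 137, 140]), ((257, 285), [17, 132, 139]), ((198, 220), [17, 120, 134]), ((201, 258), [94, 15, 136])]
w1 brown [399. 139.] [421.7 189.1  99.4  69.8 -13.6]
w1 brown [596.  53.] [525.3 -42.9 120.8  23.3   8. ]
w1 brown [275.  20.] [554.8 331.4  63.8  46.6  81.6]
w1 white [288. 140.] [421.2 320.2  48.6  33.2   8.5]
w1 white [406. 124.] [439.6 181.5  39.   29.4 -13.8]
w1 white [594.  58.] [522.1 -42.3 132.9 109.1   7.9]
w2 brown [ 67. 172.] [425.8 163.  108.9  75.3 -13.6]
w2 brown [380. 132.] [ 472.4 -223.5  105.1   78.6    1.3]
w2 brown [622.  81.] [ 537.5 -520.2  127.3   22
[... 3709 characters left out ...]
.8 104.4  71.2 -13.7]
scene brown [251. 154.] [ 502.4 -210.4  114.5   84.9    1.5]
scene brown [245. 138.] [ 457.5 -250.1   60.6   22.5   -1.7]
scene brown [138. 139.] [ 567.3 -530.1  134.1   20.    11.7]
scene brown [ 38. 155.] [ 713.4 -754.5  240.2  187.1   11.7]
scene brown [184. 138.] [ 505.8 -411.4  248.7  104.1   -6. ]
scene brown [ 19. 108.] [ 6.080e+02 -9.383e+02  2.434e+02  1.073e+02 -3.000e-01]
scene brown [599.  45.] [-367.   693.3  118.6   52.    90. ]
scene brown [ 8. 32.] [  315.7 -1238.5   131.3    53.7    43.3]
scene white [272. 305.] [869.1  16.7 120.   19.1  81.3]
scene white [311. 201.] [581.9  -2.3  71.9  37.5   8.2]
scene white [317. 180.] [515.8 -10.9  59.9  34.8   5.3]
```

Call:
{"op": "send_rows", "data": {
  "series": [
    [[7, 25, 15], [0, 0, 0], 85],
    [[7, 25, 15], [0, 0, 0], 85],
    [[7, 25, 15], [0, 0, 0], 85],
    [[0, 0, 0], [0, 0, 0], 85],
    [[0, 0, 0], [0, 0, 0], 85]
  ]
}}

```text
clock: 2.9
position: [464.5, -224.6, 235.1]
ee_rot: [1.0, 0.001, -0.0, -0.0]
contact_force: [0.1, 0.6, 1.2]
gripper_width: 85.0
grasp_force: 0.0
```

Run:
```python
from h import *
s=monitor.read_state();ci=camera_info("wrist");im=get_image("wrist")[:,:,::-1].copy()
print(s["position"],s["ee_rot"])
cv2.imwrite("pics/w3.png",im);np.savez("pics/w3.npz",R=ci["R"],t=ci["t"])
t=cv2.imread("pics/top0.png")
for n,i,c_ in(("wrist",im,ci),("top",t,None)):
    for c,r in rects(i,(6,60,60),(17,255,255),200): 
        f=fit(n,c,6,c_)
        if 300<f[0]<650 and -330<f[1]<-150: print(n,"mat",np.round(r[0]),f)
    for c,r in rects(i,(0,175,20),(16,255,255),40): print(n,"bar",np.round(r[0]),fit(n,c,86,c_))
for p in proj("wrist",[[466,-228,86],[466,-228,6],[436,-228,86],[496,-228,86]],ci): print(p)
cv2.imwrite("pics/w3c.png",cv2.resize(im[100:340,200:440],(600,600),interpolation=cv2.INTER_CUBIC))
```

```text
[ 464.49356951 -224.58197533  235.12598921] [ 9.99999200e-01  1.16348851e-03 -4.73627911e-04 -1.48826744e-04]
wrist mat [325. 154.] [ 467.  -232.7  118.5   88.8    1.9]
top mat [414. 250.] [ 466.1 -231.8  119.3   89.2    1.5]
top bar [638.  94.] [ 875.1 -867.9   63.6   10.   -10.2]
[321.82004003 171.34900376]
[320.94250431 156.51476198]
[321.62474723 200.35979021]
[322.02074368 140.80518943]
```

View pics/w3c.png

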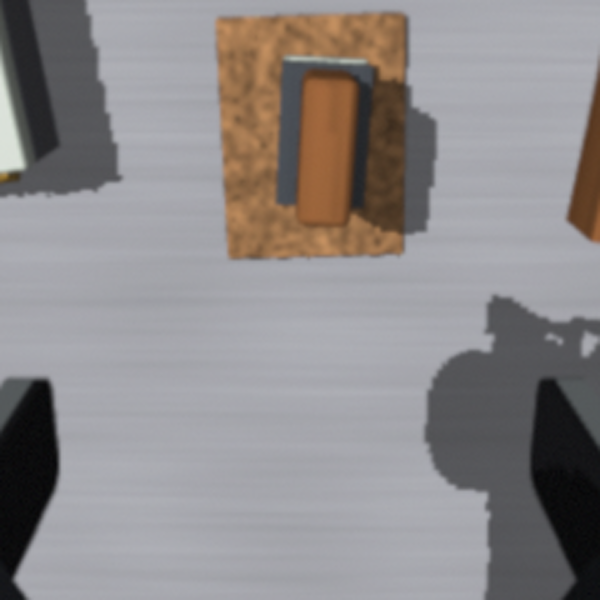

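The crop shows the mat with the smoother: dark plate, bar top running from about (322,223) near to (331,80) far in crop pixels.

Run:
```python
from h import *
im,ci=load("w3")
P=plane("wrist",[(328.8,189.4),(332.4,132)],86,ci);print(P,P.mean(0),np.linalg.norm(P[0]-P[1]),np.degrees(np.arctan2(*(P[1]-P[0])[1::-1])))
```

```text
[[ 447.53819564 -235.09844195   86.        ]
 [ 504.41195845 -237.82265291   86.        ]] [ 475.97507704 -236.46054743   86.        ] 56.93896926737733 -2.742329243666903
```

Call:
{"op": "send_rows", "data": {
  "series": [
    [[11.5, 12, 30], [0, 0, 0.045], 85],
    [[0, 0, 40], [0, 0, 0], 85],
    [[0, 0, 40], [0, 0, 0], 85],
    [[0, 0, 40], [0, 0, 0], 85],
    [[0, 0, 24], [0, 0, 0], 85],
    [[0, 0, 10], [0, 0, 0], 85],
    [[0, 0, 0], [0, 0, 0], 85]
  ]
}}

```text
clock: 3.65
position: [475.8, -237.1, 51.3]
ee_rot: [1.0, -0.021, -0.001, -0.0]
contact_force: [-0.3, -0.5, -0.5]
gripper_width: 85.0
grasp_force: 0.0
```

Call:
{"op": "send_rows", "data": {
  "series": [
    [[0, 0, 0], [0, 0, 0], 10],
    [[0, 0, 0], [0, 0, 0], 10],
    [[0, 0, 0], [0, 0, 0], 10],
    [[0, 0, 0], [0, 0, 0], 10],
    [[0, 0, 0], [0, 0, 0], 10],
    [[0, 0, 0], [0, 0, 0], 10],
    [[0, 0, 0], [0, 0, 0], 10],
    [[0, 0, 0], [0, 0, 0], 10]
  ]
}}

```text
clock: 4.45
position: [476.0, -238.2, 51.6]
ee_rot: [1.0, -0.022, 0.0, 0.0]
contact_force: [0.6, 1.5, 2.3]
gripper_width: 20.0
grasp_force: 60.2
```

Call:
{"op": "send_rows", "data": {
  "series": [
    [[0, 0, -25], [0, 0, 0], 10],
    [[0, 0, -35], [0, 0, 0], 10],
    [[0, 0, -30], [0, 0, 0], 10],
    [[2.5, -38, 0], [0, 0, 0], 10],
    [[2.5, -38, 0], [0, 0, 0], 10],
    [[2.5, -38, 0], [0, 0, 0], 10],
    [[2.5, -38, 0], [0, 0, 0], 10],
    [[2.5, -39, 0], [0, 0, 0], 10]
  ]
}}

```text
clock: 5.25
position: [495.6, -46.6, 140.4]
ee_rot: [1.0, -0.023, -0.001, 0.0]
contact_force: [2.0, -0.6, -2.7]
gripper_width: 20.3
grasp_force: 60.2
```

Call:
{"op": "send_rows", "data": {
  "series": [
    [[0, 0, 0], [0, 0, -0.06], 10],
    [[0, 0, 0], [0, 0, -0.06], 10],
    [[0, 0, 0], [0, 0, -0.06], 10],
    [[0, 0, 0], [0, 0, 0], 10],
    [[0, 0, 0], [0, 0, 0], 10],
    [[0, 0, 0], [0, 0, 0], 10]
  ]
}}

```text
clock: 5.85
position: [496.3, -48.0, 141.0]
ee_rot: [0.998, 0.067, -0.0, 0.0]
contact_force: [-0.0, 0.1, -2.2]
gripper_width: 20.2
grasp_force: 60.3
```

```bash
cat > go.py <<'E'
from h import *
import sys
x,y,z,yaw=map(float,sys.argv[1:5])   # tool-x yaw deg
s=monitor.read_state();d,r=rel([x,y,z],np.radians(yaw+90))
np.set_printoptions(suppress=True)
print(s["position"].round(1),"shift",d.round(1),"turn",r.round(3),"F",s["contact_force"].round(1),"w",round(s["gripper_width"],1),"t",round(s["clock"],1))
E
python3 go.py 496.8 -47.6 100 7.9
python3 - <<'E'
from h import *
import cv2
im=get_image("scene");cv2.imwrite("pics/s1.png",cv2.resize(im[80:240,200:400,::-1],(800,640)[:1]+(600,) if 0 else (750,600)))
E
```

```text
[496.3 -48.  141. ] shift [ 0.6 -0.3 41. ] turn [-0.     0.001 -0.004] F [-0.   0.1 -2.2] w 20.2 t 5.8
```

View pics/s1.png

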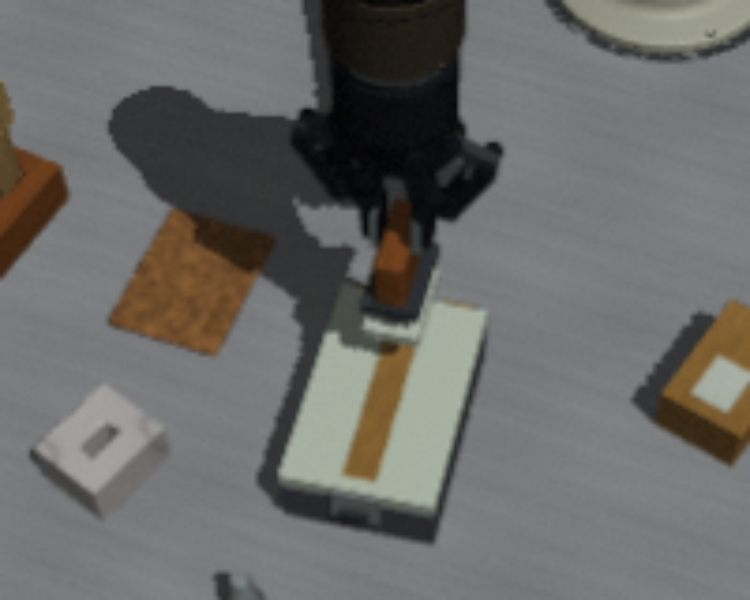

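The smoother is held level above the hinge end of the tape. Lowering to contact.

Call:
{"op": "send_rows", "data": {
  "series": [
    [[0, 0, 15], [0, 0, 0], 10],
    [[0, 0, 15], [0, 0, 0], 10],
    [[0, 0, 5], [0, 0, 0], 10],
    [[0, 0, 1.5], [0, 0, 0], 10],
    [[0, 0, 1.5], [0, 0, 0], 10],
    [[0, 0, 1.5], [0, 0, 0], 10],
    [[0, 0, 1.5], [0, 0, 0], 10],
    [[0, 0, 0], [0, 0, 0], 10]
  ]
}}

```text
clock: 6.7
position: [497.3, -47.7, 101.2]
ee_rot: [0.998, 0.068, 0.001, 0.0]
contact_force: [-0.4, 0.2, 2.8]
gripper_width: 19.6
grasp_force: 60.8
```

Call:
{"op": "send_rows", "data": {
  "series": [
    [[0, 0, 1.5], [0, 0, 0], 10],
    [[0, 0, 0], [0, 0, 0], 10],
    [[0, 0, 0], [0, 0, 0], 10]
  ]
}}

```text
clock: 7.0
position: [497.2, -47.7, 99.4]
ee_rot: [0.998, 0.068, 0.001, -0.0]
contact_force: [-0.2, 2.0, 3.2]
gripper_width: 19.7
grasp_force: 60.9
```

Call:
{"op": "send_rows", "data": {
  "series": [
    [[3, 0, 0], [0, 0, 0], 10],
    [[3, 0, 0], [0, 0, 0], 10],
    [[3, 0, 0], [0, 0, 0], 10],
    [[3, 0, 0], [0, 0, 0], 10]
  ]
}}

```text
clock: 7.4
position: [508.4, -46.4, 98.7]
ee_rot: [0.998, 0.067, -0.001, 0.0]
contact_force: [-2.7, -0.0, 4.3]
gripper_width: 19.8
grasp_force: 60.9
```

Call:
{"op": "send_rows", "data": {
  "series": [
    [[3, 0, 0], [0, 0, 0], 10],
    [[3, 0, 0], [0, 0, 0], 10],
    [[3, 0, 0], [0, 0, 0], 10],
    [[3, 0, 0], [0, 0, 0], 10],
    [[3, 0, 0], [0, 0, 0], 10],
    [[3, 0, 0], [0, 0, 0], 10],
    [[3, 0, 0], [0, 0, 0], 10],
    [[3, 0, 0], [0, 0, 0], 10]
  ]
}}

```text
clock: 8.2
position: [532.6, -42.9, 98.9]
ee_rot: [0.998, 0.068, 0.0, -0.0]
contact_force: [-3.3, -0.8, 3.5]
gripper_width: 19.9
grasp_force: 60.9
```

Call:
{"op": "send_rows", "data": {
  "series": [
    [[3, 0, 0], [0, 0, 0], 10],
    [[3, 0, 0], [0, 0, 0], 10],
    [[3, 0, 0], [0, 0, 0], 10],
    [[3, 0, 0], [0, 0, 0], 10],
    [[3, 0, 0], [0, 0, 0], 10],
    [[3, 0, 0], [0, 0, 0], 10],
    [[3, 0, 0], [0, 0, 0], 10],
    [[3, 0, 0], [0, 0, 0], 10]
  ]
}}

```text
clock: 9.0
position: [556.4, -39.7, 98.9]
ee_rot: [0.998, 0.068, 0.0, 0.0]
contact_force: [-1.9, 0.4, 3.3]
gripper_width: 19.9
grasp_force: 60.9
```

Call:
{"op": "send_rows", "data": {
  "series": [
    [[3, 0, 0], [0, 0, 0], 10],
    [[3, 0, 0], [0, 0, 0], 10],
    [[3, 0, 0], [0, 0, 0], 10],
    [[3, 0, 0], [0, 0, 0], 10],
    [[3, 0, 0], [0, 0, 0], 10],
    [[3, 0, 0], [0, 0, 0], 10],
    [[3, 0, 0], [0, 0, 0], 10],
    [[3, 0, 0], [0, 0, 0], 10]
  ]
}}

```text
clock: 9.8
position: [580.1, -36.5, 98.9]
ee_rot: [0.998, 0.068, -0.0, 0.0]
contact_force: [-2.9, 0.1, 3.1]
gripper_width: 20.2
grasp_force: 60.9
```

Call:
{"op": "send_rows", "data": {
  "series": [
    [[2, 0, 0], [0, 0, 0], 10],
    [[1, 0, 0], [0, 0, 0], 10],
    [[0, 0, 0], [0, 0, 0], 10],
    [[0, 0, 0], [0, 0, 0], 10]
  ]
}}

```text
clock: 10.2
position: [583.0, -36.1, 99.0]
ee_rot: [0.998, 0.068, 0.0, -0.0]
contact_force: [-1.5, 0.0, 2.9]
gripper_width: 20.0
grasp_force: 60.9
```

Call:
{"op": "send_rows", "data": {
  "series": [
    [[0, 0, -20], [0, 0, 0], 10],
    [[0, 0, -30], [0, 0, 0], 10],
    [[-28.5, 35.6, 0], [0, 0, 0], 10],
    [[-28.5, 35.6, 0], [0, 0, 0], 10],
    [[-28.5, 35.6, 0], [0, 0, 0], 10],
    [[-28.5, 35.6, 0], [0, 0, 0], 10],
    [[-28.5, 35.6, 0], [0, 0, 0.054], 10],
    [[0, 0, 0], [0, 0, 0.054], 10]
  ]
}}

```text
clock: 11.0
position: [462.8, -234.8, 148.0]
ee_rot: [1.0, 0.009, -0.0, -0.0]
contact_force: [0.1, 0.5, -2.4]
gripper_width: 19.9
grasp_force: 60.6
```

Call:
{"op": "send_rows", "data": {
  "series": [
    [[0, 0, 20], [0, 0, 0], 10],
    [[0, 0, 35], [0, 0, 0], 10],
    [[0, 0, 25], [0, 0, 0], 10],
    [[0, 0, 10], [0, 0, 0], 10],
    [[0, 0, 3], [0, 0, 0], 10],
    [[0, 0, 0], [0, 0, 0], 10],
    [[0, 0, 0], [0, 0, 0], 10]
  ]
}}

```text
clock: 11.7
position: [467.0, -231.9, 57.1]
ee_rot: [1.0, 0.014, 0.001, 0.0]
contact_force: [0.2, 0.0, -2.2]
gripper_width: 20.3
grasp_force: 60.5
```

Call:
{"op": "send_rows", "data": {
  "series": [
    [[0, 0, 3], [0, 0, 0], 10],
    [[0, 0, 2], [0, 0, 0], 10],
    [[0, 0, 0.5], [0, 0, 0], 10],
    [[0, 0, 0], [0, 0, 0], 10]
  ]
}}

```text
clock: 12.1
position: [466.5, -231.8, 51.2]
ee_rot: [1.0, 0.014, 0.001, 0.0]
contact_force: [0.1, 1.9, 1.9]
gripper_width: 19.8
grasp_force: 61.1
```

Call:
{"op": "send_rows", "data": {
  "series": [
    [[0, 0, 0], [0, 0, 0], 50],
    [[0, 0, 0], [0, 0, 0], 70],
    [[0, 0, 0], [0, 0, 0], 80],
    [[0, 0, 0], [0, 0, 0], 80],
    [[0, 0, -10], [0, 0, 0], 85],
    [[0, 0, -40], [0, 0, 0], 85],
    [[0, 0, -50], [0, 0, 0], 85],
    [[0, 0, -45], [0, 0, 0], 85]
  ]
}}

```text
clock: 12.9
position: [465.6, -231.9, 198.3]
ee_rot: [1.0, 0.014, 0.0, 0.0]
contact_force: [0.8, -0.3, 0.2]
gripper_width: 85.3
grasp_force: 0.0
```

Call:
{"op": "send_rows", "data": {
  "series": [
    [[-10, -48, -8], [0, 0, 0], 85],
    [[-10, -48, -8], [0, 0, 0], 85],
    [[-10, -48, -8], [0, 0, 0], 85],
    [[-10, -48, -8], [0, 0, 0], 85],
    [[-10, -48, -8], [0, 0, 0], 85],
    [[-10, -48, -8], [0, 0, 0], 85],
    [[-10, -48, -8], [0, 0, 0], 85],
    [[-10, -48, -8], [0, 0, 0], 85]
  ]
}}

```text
clock: 13.7
position: [374.2, 151.6, 260.9]
ee_rot: [1.0, 0.014, 0.001, -0.001]
contact_force: [1.8, -0.3, 0.3]
gripper_width: 85.2
grasp_force: 0.0
```

Call:
{"op": "send_rows", "data": {
  "series": [
    [[-10, -28, 0], [0, 0, 0], 85],
    [[0, 0, 0], [0, 0, 0], 85],
    [[0, 0, 0], [0, 0, 0], 85]
  ]
}}

```text
clock: 14.0
position: [364.1, 178.0, 259.9]
ee_rot: [1.0, 0.015, 0.0, -0.0]
contact_force: [-0.9, -0.8, -0.5]
gripper_width: 85.3
grasp_force: 0.0
```

```bash
cat > look.py <<'E'
from h import *
import sys
np.set_printoptions(suppress=True)
s=monitor.read_state();ci=camera_info("wrist");im=get_image("wrist")[:,:,::-1].copy();t=get_image("top")[:,:,::-1].copy()
print(s["position"].round(1),"cam",(-ci["R"].T@ci["t"]).round(0))
k=sys.argv[1];cv2.imwrite(f"pics/{k}.png",im);np.savez(f"pics/{k}.npz",R=ci["R"],t=ci["t"]);cv2.imwrite(f"pics/{k}_t.png",t)
z=float(sys.argv[2]) if len(sys.argv)>2 else 42
for n,i,c_ in(("wrist",im,ci),("top",t,None)):
    for c,r in rects(i,(8,70,70),(25,255,255),200):
        f=fit(n,c,z,c_)
        if 300<f[0]<720 and -100<f[1]<420: print(n,"brown",np.round(r[0]),f)
    h=cv2.cvtColor(i,cv2.COLOR_BGR2HSV)
    for c,r in rects(i,(0,0,150),(180,60,255),30):
        f=fit(n,c,z-6 if z==42 else z,c_)
        if 300<f[0]<720 and -100<f[1]<420: print(n,"white",np.round(r[0]),f)
E
python3 look.py k1
```

```text
[364.1 178.  259.9] cam [438. 181. 427.]
wrist brown [316. 111.] [419.  182.4 102.6  65.5 -13.7]
wrist brown [529.  39.] [508.3 -53.4  84.7  24.1   8. ]
wrist white [320. 200.] [ 308.3   90.9 1082.6  582.7   82.9]
top brown [254. 272.] [419.7 181.5 104.1  65.6 -14.3]
top brown [343. 222.] [540.2 -42.6 150.6  23.2   7.8]
top brown [197. 206.] [586.  328.  103.4  65.4  -8.7]
top white [199. 272.] [419.  320.9  51.7  36.2   7.7]
top white [256. 264.] [438.7 178.   41.1  31.2 -12.8]
top white [198. 198.] [606.9 327.4  41.1  30.8  -9.3]
top white [343. 222.] [540.6 -42.  173.9 110.5   7.9]
top white [214. 157.] [713.8 285.6  24.1  21.2  88.9]
```

```bash
python3 go.py 419.3 182.2 16 -13.8
python3 - <<'E'
from h import *
a=cv2.imread("pics/k1_t.png");cv2.imwrite("pics/k1c.png",cv2.resize(a[160:300,300:520],(660,420),interpolation=cv2.INTER_CUBIC))
E
```

```text
[364.5 177.  259.6] shift [ 54.9  -3.8 243.6] turn [ 0.    -0.     0.267] F [-0.2  0.2 -0.8] w 84.9 t 14.1
```

View pics/k1c.png

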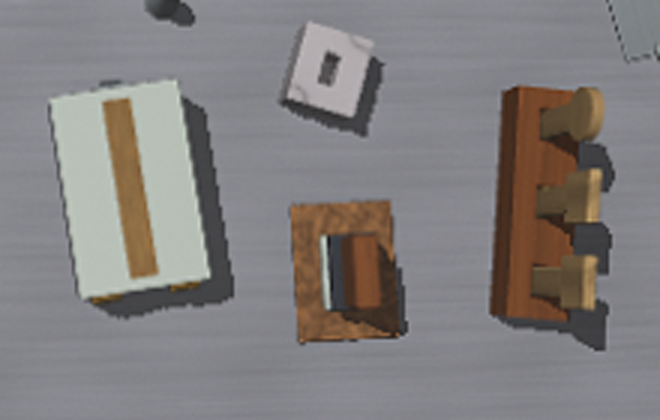

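The smoother is standing upright on its mat. Now the first carton.

Call:
{"op": "send_rows", "data": {
  "series": [
    [[27.5, -2, 20], [0, 0, 0], 85],
    [[27.5, -2, 20], [0, 0, 0], 85],
    [[0, 0, 25], [0, 0, 0.134], 85],
    [[0, 0, 25], [0, 0, 0.133], 85],
    [[0, 0, 40], [0, 0, 0], 85],
    [[0, 0, 30], [0, 0, 0], 85],
    [[0, 0, 20], [0, 0, 0], 85],
    [[0, 0, 0], [0, 0, 0], 85]
  ]
}}

```text
clock: 14.9
position: [418.0, 180.4, 76.9]
ee_rot: [0.993, -0.121, -0.002, 0.003]
contact_force: [0.7, 0.4, -0.3]
gripper_width: 84.5
grasp_force: 0.0
```

```bash
python3 go.py 419.3 182.2 16 -13.8; python3 look.py k2
```

```text
[418.  180.4  76.9] shift [ 1.1 -2.4 60.9] turn [ 0.006  0.004 -0.002] F [ 0.7  0.4 -0.3] w 84.5 t 14.9
[418.  180.4  76.9] cam [491. 164. 244.]
wrist brown [314. 202.] [421.4 182.1 105.7  65.1 -13.7]
wrist brown [32. 49.] [560.7 326.9  56.6  55.5  81.5]
wrist white [488. 294.] [322.8  72.3  39.9  13.2  47.6]
wrist white [419. 227.] [388.6 116.3   9.    5.4 -16.3]
wrist white [314. 181.] [437.2 178.4  40.6  31.2 -14. ]
wrist white [609.  51.] [476.5 -23.8  63.9  42.8  -2.2]
wrist white [320. 198.] [422.4 223.1 559.  286.1  84.2]
wrist white [15.  6.] [589.8 328.8  21.8   7.1  70.5]
top brown [257. 261.] [446.  174.8  65.3  49.4  76.3]
top brown [343. 222.] [540.2 -42.6 150.6  23.2   7.8]
top brown [197. 206.] [585.9 327.8 103.4  65.8  -8.7]
top white [173. 314.] [314.  388.3 105.8  62.2 -48.2]
top white [256. 262.] [442.9 177.3  32.6  31.2 -14.4]
top white [198. 198.] [606.9 327.4  41.1  30.8  -9.3]
top white [343. 222.] [540.7 -42.1 174.1 110.5   7.9]
top white [165. 164.] [699.3 415.8  43.    8.   88.7]
top white [286. 158.] [706.7 100.2  56.8  18.5  89.1]
top white [214. 158.] [712.4 285.6  24.4  23.5   1. ]
```

Call:
{"op": "send_rows", "data": {
  "series": [
    [[1.5, -2.4, 25], [0, 0, 0], 85],
    [[0, 0, 25], [0, 0, 0], 85],
    [[0, 0, 11], [0, 0, 0], 85],
    [[0, 0, 0], [0, 0, 0], 85],
    [[0, 0, 0], [0, 0, 0], 85]
  ]
}}

```text
clock: 15.5
position: [422.6, 185.8, 19.8]
ee_rot: [0.993, -0.12, 0.001, -0.001]
contact_force: [-0.4, 0.8, 0.7]
gripper_width: 85.3
grasp_force: 0.0
```

Call:
{"op": "send_rows", "data": {
  "series": [
    [[0, 0, 0], [0, 0, 0], 55],
    [[0, 0, 0], [0, 0, 0], 55],
    [[0, 0, 0], [0, 0, 0], 55],
    [[0, 0, 0], [0, 0, 0], 55],
    [[0, 0, 0], [0, 0, 0], 55]
  ]
}}

```text
clock: 16.0
position: [421.4, 185.2, 18.6]
ee_rot: [0.993, -0.12, 0.0, -0.0]
contact_force: [0.5, 0.2, -0.2]
gripper_width: 55.2
grasp_force: 0.0
```

```bash
python3 look.py k3
python3 - <<'E'
from h import *
a=cv2.imread("pics/k3.png");cv2.imwrite("pics/k3c.png",a)
E
```

```text
[421.4 185.2  18.6] cam [494. 169. 186.]
wrist brown [326. 240.] [422.6 182.3 106.8  65.4 -13.9]
wrist brown [ 4. 78.] [536.8 302.3  17.6   4.2 -26.5]
wrist white [445. 376.] [319.2 128.3  35.8  20.4 -10.6]
wrist white [176. 377.] [352.5 285.9  48.6  21.2 -49.1]
wrist white [311. 345.] [364.  204.7  80.9  43.8  50.2]
wrist white [326. 214.] [437.8 178.1  38.9  31.4 -13.6]
wrist white [292. 143.] [461.7 224.6 409.8 191.5 -87.4]
top brown [343. 222.] [540.  -42.6 150.2  23.2   7.8]
top brown [197. 206.] [586.  328.  103.4  65.4  -8.7]
top white [185. 307.] [331.8 358.3  96.4  55.  -47.1]
top white [196. 267.] [432.1 329.5  24.9  20.5   0.5]
top white [257. 260.] [446.9 175.7  30.   24.2  75.6]
top white [198. 198.] [606.9 327.4  41.1  30.8  -9.3]
top white [343. 222.] [540.7 -42.1 174.1 110.5   7.9]
top white [286. 158.] [706.7 101.5  38.8  13.2  89.1]
top white [214. 158.] [712.4 285.6  24.4  23.5   1. ]
```

View pics/k3c.png

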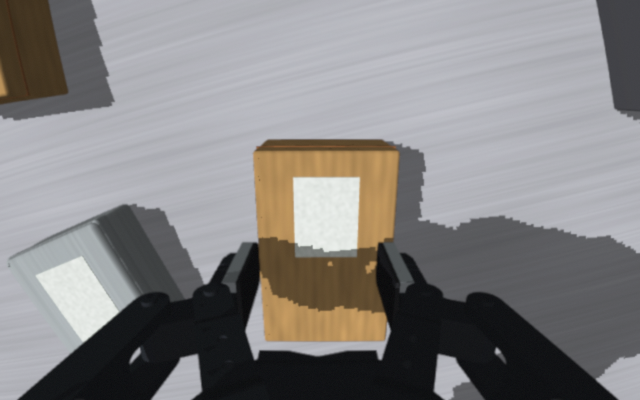

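Run:
```python
from h import *
s=monitor.read_state();im,ci=load("k3");R=Ro.from_quat(s["ee_rot"])
for w in (27.5,33):
  for z in (-10,-25): print(w,z,proj("wrist",s["position"]+R.apply([[0,w,z],[0,-w,z]]),ci).round(0).tolist())
print(s["gripper_width"],s["grasp_force"])
print(plane("wrist",[(258,230),(392,230)],42,ci))
```

```text
27.5 -10 [[372.0, 242.0], [267.0, 242.0]]
27.5 -25 [[377.0, 255.0], [263.0, 256.0]]
33 -10 [[382.0, 242.0], [257.0, 242.0]]
33 -25 [[388.0, 255.0], [251.0, 255.0]]
54.843003129588475 0.0
[[440.64549084 210.58625236  42.        ]
 [425.53052682 148.84135768  42.        ]]
```

Call:
{"op": "send_rows", "data": {
  "series": [
    [[0, 0, 0], [0, 0, 0], 50],
    [[0, 0, 0], [0, 0, 0], 50],
    [[0, 0, 0], [0, 0, 0], 50]
  ]
}}

```text
clock: 16.4
position: [421.3, 185.2, 18.4]
ee_rot: [0.993, -0.12, -0.0, 0.0]
contact_force: [0.2, -0.6, -0.7]
gripper_width: 50.3
grasp_force: 0.0
```

Run:
```python
from h import *
im=get_image("wrist")[:,:,::-1];s=get_image("scene")[:,:,::-1]
a=np.hstack([cv2.resize(im[180:400,180:460],(400,314)),cv2.resize(s[120:240,320:472],(397,314))])
cv2.imwrite("pics/k4.png",a)
```

View pics/k4.png

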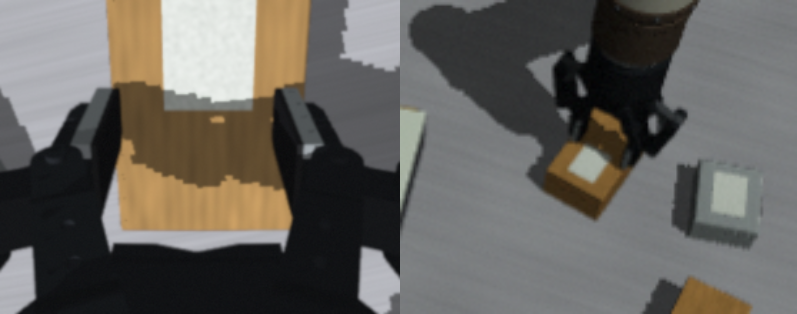

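The fingertips sit over the carton's top rather than beside it: they are too high, and about 3 mm off in y. I'll reopen, shift +3 in y, and go lower.

Call:
{"op": "send_rows", "data": {
  "series": [
    [[0, 0, 0], [0, 0, 0], 85],
    [[0, 3, 0], [0, 0, 0], 85],
    [[0, 0, 0], [0, 0, 0], 85],
    [[0, 0, 0], [0, 0, 0], 85],
    [[0, 0, 8], [0, 0, 0], 85],
    [[0, 0, 5], [0, 0, 0], 85],
    [[0, 0, 0], [0, 0, 0], 85],
    [[0, 0, 0], [0, 0, 0], 85]
  ]
}}

```text
clock: 17.3
position: [420.5, 182.1, 5.0]
ee_rot: [0.993, -0.12, -0.0, 0.0]
contact_force: [0.2, -0.4, -0.3]
gripper_width: 85.1
grasp_force: 0.0
```

Call:
{"op": "send_rows", "data": {
  "series": [
    [[0, 0, 0], [0, 0, 0], 60],
    [[0, 0, 0], [0, 0, 0], 60],
    [[0, 0, 0], [0, 0, 0], 60],
    [[0, 0, 0], [0, 0, 0], 60],
    [[0, 0, 0], [0, 0, 0], 60]
  ]
}}

```text
clock: 17.8
position: [420.8, 182.3, 6.3]
ee_rot: [0.993, -0.119, 0.0, -0.0]
contact_force: [-1.6, -1.1, 5.7]
gripper_width: 63.3
grasp_force: 64.0
```

Call:
{"op": "send_rows", "data": {
  "series": [
    [[0, 0, -25], [0, 0, 0], 60],
    [[0, 0, -45], [0, 0, 0], 60],
    [[0, 0, -50], [0, 0, 0], 60],
    [[28, 31.5, -14], [0, 0, 0], 60],
    [[28, 31.5, 0], [0, 0, 0], 60],
    [[28, 31.5, 0], [0, 0, 0], 60],
    [[28, 31.5, 0], [0, 0, 0], 60],
    [[28, 31.5, 0], [0, 0, 0], 60]
  ]
}}

```text
clock: 18.6
position: [519.0, -5.5, 138.9]
ee_rot: [0.993, -0.12, -0.001, -0.0]
contact_force: [0.4, 1.3, -2.7]
gripper_width: 63.4
grasp_force: 67.8
```

Call:
{"op": "send_rows", "data": {
  "series": [
    [[28, 31.5, 0], [0, 0, 0], 60],
    [[0, 0, 0], [0, 0, -0.126], 60],
    [[0, 0, 0], [0, 0, -0.126], 60],
    [[0, 0, 0], [0, 0, -0.126], 60],
    [[0, 0, 0], [0, 0, 0], 60],
    [[0, 0, 0], [0, 0, 0], 60]
  ]
}}

```text
clock: 19.2
position: [538.5, -41.2, 138.9]
ee_rot: [0.998, 0.068, -0.001, -0.0]
contact_force: [1.2, 0.6, -3.4]
gripper_width: 63.3
grasp_force: 67.8
```

```bash
python3 go.py 540 -41.7 64 7.9;python3 look.py k5 180|grep wrist
```

```text
[538.5 -41.2 138.9] shift [ 1.5  0.7 74.9] turn [-0.     0.001 -0.003] F [ 1.2  0.6 -3.4] w 63.3 t 19.2
wrist brown [317. 225.] [552.8 -38.3 120.4  62.1   7.9]
wrist white [168. 378.] [466.1  28.3  29.4  27.4 -78.7]
wrist white [243. 331.] [502.9 -10.2  32.8   6.9   8.6]
wrist white [416. 290.] [535.9 -85.1   4.4   2.8   0.8]
wrist white [317. 226.] [559.5 -37.3  38.1  28.9   7.9]
wrist white [320. 200.] [551.  -40.4 369.9 200.6 -82.3]
```

Call:
{"op": "send_rows", "data": {
  "series": [
    [[1, 0.5, 25], [0, 0, 0], 60],
    [[0, 0, 30], [0, 0, 0], 60],
    [[0, 0, 12], [0, 0, 0], 60],
    [[0, 0, 5], [0, 0, 0], 60],
    [[0, 0, 2], [0, 0, 0], 60],
    [[0, 0, 1], [0, 0, 0], 60],
    [[0, 0, 0], [0, 0, 0], 60]
  ]
}}

```text
clock: 20.0
position: [540.8, -41.4, 65.4]
ee_rot: [0.998, 0.069, 0.001, -0.0]
contact_force: [0.3, 0.1, -2.8]
gripper_width: 63.0
grasp_force: 67.8
```

Call:
{"op": "send_rows", "data": {
  "series": [
    [[-0.5, 0, 1.5], [0, 0, 0], 60],
    [[0, 0, 1], [0, 0, 0], 60],
    [[0, 0, 1], [0, 0, 0], 60],
    [[0, 0, 0], [0, 0, 0], 60],
    [[0, 0, 0], [0, 0, 0], 60]
  ]
}}

```text
clock: 20.5
position: [539.7, -41.6, 61.4]
ee_rot: [0.998, 0.069, 0.0, 0.0]
contact_force: [-1.4, 1.4, 1.5]
gripper_width: 63.0
grasp_force: 68.4
```

Call:
{"op": "send_rows", "data": {
  "series": [
    [[0, 0, 0], [0, 0, 0], 85],
    [[0, 0, 0], [0, 0, 0], 85],
    [[0, 0, 0], [0, 0, 0], 85],
    [[0, 0, 0], [0, 0, 0], 85],
    [[0, 0, -20], [0, 0, 0], 85],
    [[0, 0, -50], [0, 0, 0], 85],
    [[0, 0, -40], [0, 0, 0.145], 85],
    [[0, 0, -10], [0, 0, 0.145], 85]
  ]
}}

```text
clock: 21.3
position: [542.6, -41.6, 186.5]
ee_rot: [0.997, -0.078, 0.005, -0.001]
contact_force: [0.2, 0.3, -0.3]
gripper_width: 85.1
grasp_force: 0.0
```

Call:
{"op": "send_rows", "data": {
  "series": [
    [[-10, -45, -10], [0, 0, 0], 85],
    [[-10, -45, -10], [0, 0, 0], 85],
    [[-10, -45, -10], [0, 0, 0], 85],
    [[-10, -45, -10], [0, 0, 0], 85],
    [[-10, -45, -10], [0, 0, 0], 85],
    [[-10, -45, -10], [0, 0, 0], 85],
    [[-10, -45, 0], [0, 0, 0], 85],
    [[-10, -45, 0], [0, 0, 0], 85]
  ]
}}

```text
clock: 22.1
position: [514.5, 328.3, 241.6]
ee_rot: [0.997, -0.076, 0.0, -0.0]
contact_force: [2.2, -0.5, 0.0]
gripper_width: 85.1
grasp_force: 0.0
```

Call:
{"op": "send_rows", "data": {
  "series": [
    [[0, 0, 0], [0, 0, 0], 85],
    [[0, 0, 0], [0, 0, 0], 85]
  ]
}}

```text
clock: 22.3
position: [514.4, 327.3, 240.2]
ee_rot: [0.997, -0.075, -0.0, 0.0]
contact_force: [-0.4, 0.3, 0.9]
gripper_width: 85.0
grasp_force: 0.0
```

```bash
python3 look.py k6|grep -v " -[0-9]*\.[0-9]* *[0-9.]* *[0-9.]* *90"; python3 go.py 586 328 6 -8.7
```

```text
[514.4 327.3 240.2] cam [588. 317. 408.]
wrist brown [306.  96.] [586.1 329.1 103.1  65.4  -8.8]
wrist brown [626.  96.] [535.7 -36.3 154.4  35.1   5.2]
wrist white [320. 194.] [ 422.4  326.5 1052.7  561.7   80.7]
top brown [343. 218.] [550.9 -43.7 129.7  70.8   8. ]
top brown [197. 206.] [585.9 327.9 103.4  65.4  -8.9]
top white [199. 272.] [418.7 321.5  52.1  38.1   7.6]
top white [194. 251.] [472.3 333.7  59.1  15.1  89.5]
top white [254. 240.] [497.  181.2  17.8  12.6  89.2]
top white [195. 240.] [501.4 332.8  26.   12.7  89.4]
top white [262. 234.] [513.1 162.2  40.5  10.1  89.2]
top white [284. 230.] [522.4 107.8  27.8  10.1  89.2]
top white [343. 213.] [563.6 -43.2  43.3  32.4   7.3]
top white [233. 202.] [596.9 236.2  46.4  23.1  89.1]
top white [311. 200.] [597.8  37.2  25.5  20.6  89.2]
top white [198. 198.] [606.9 327.4  41.1  30.8  -9.3]
top white [343. 222.] [540.7 -42.1 174.1 110.5   7.9]
top white [174. 184.] [643.4 388.9  60.7   7.8  88.9]
top white [358. 182.] [642.7 -82.9  43.9   5.2  89.3]
top white [267. 183.] [642.7 148.   54.1  10.   85.3]
top white [171. 177.] [663.3 398.5  31.8  15.8  88.9]
top white [266. 175.] [664.2 153.   33.5  15.7  89.1]
top white [290. 170.] [675.   90.1  41.2   7.9  89.2]
top white [341. 161.] [698.2 -41.8  31.1  10.6  89.3]
top white [214. 158.] [712.4 285.6  24.4  23.5   1. ]
[514.8 325.7 240.8] shift [ 70.  -13.2 234.8] turn [ 0.001  0.    -0.   ] F [-0.4 -0.5  0.8] w 85.0 t 22.4
```

Call:
{"op": "send_rows", "data": {
  "series": [
    [[35, -7, 20], [0, 0, 0], 85],
    [[35, -7, 30], [0, 0, 0], 85],
    [[0, 0, 45], [0, 0, 0], 85],
    [[0, 0, 45], [0, 0, 0], 85],
    [[0, 0, 25], [0, 0, 0], 85],
    [[0, 0, 0], [0, 0, 0], 85],
    [[0, 0, 0], [0, 0, 0], 85]
  ]
}}

```text
clock: 23.1
position: [587.2, 328.8, 77.0]
ee_rot: [0.997, -0.076, 0.001, -0.0]
contact_force: [0.8, 0.6, 1.2]
gripper_width: 85.3
grasp_force: 0.0
```

```bash
python3 go.py 586 328.7 6 -8.8; python3 look.py k7|grep "wrist brown"
```

```text
[587.2 328.8  77. ] shift [-1.3  0.3 71. ] turn [-0.    -0.001  0.001] F [0.8 0.6 1.2] w 85.3 t 23.1
wrist brown [318. 205.] [588.9 328.9 105.1  65.1  -8.7]
```

Call:
{"op": "send_rows", "data": {
  "series": [
    [[-0.5, 0, 30], [0, 0, 0], 85],
    [[0, 0, 25], [0, 0, 0], 85],
    [[0, 0, 12], [0, 0, 0], 85],
    [[0, 0, 4], [0, 0, 0], 85],
    [[0, 0, 0], [0, 0, 0], 85],
    [[0, 0, 0], [0, 0, 0], 85]
  ]
}}

```text
clock: 23.8
position: [586.8, 330.4, 6.7]
ee_rot: [0.997, -0.076, 0.001, -0.001]
contact_force: [0.1, 0.9, 0.4]
gripper_width: 85.0
grasp_force: 0.0
```

Call:
{"op": "send_rows", "data": {
  "series": [
    [[0, 0, 0], [0, 0, 0], 60],
    [[0, 0, 0], [0, 0, 0], 60],
    [[0, 0, 0], [0, 0, 0], 60],
    [[0, 0, 0], [0, 0, 0], 60],
    [[0, 0, 0], [0, 0, 0], 60]
  ]
}}

```text
clock: 24.3
position: [586.6, 330.2, 7.1]
ee_rot: [0.997, -0.075, 0.001, -0.001]
contact_force: [-0.6, -1.5, 5.0]
gripper_width: 63.3
grasp_force: 64.2
```

Call:
{"op": "send_rows", "data": {
  "series": [
    [[0, 0, -25], [0, 0, 0], 60],
    [[0, 0, -45], [0, 0, 0], 60],
    [[0, 0, -50], [0, 0, 0], 60],
    [[0, 0, -50], [0, 0, 0], 60],
    [[1.3, 46.8, -5], [0, 0, 0], 60],
    [[1.3, 46.8, 0], [0, 0, 0], 60],
    [[1.3, 46.8, 0], [0, 0, 0], 60],
    [[1.3, 46.8, 0], [0, 0, 0], 60]
  ]
}}

```text
clock: 25.1
position: [561.4, 142.1, 179.8]
ee_rot: [0.997, -0.076, -0.0, -0.0]
contact_force: [0.6, -0.2, -3.2]
gripper_width: 63.2
grasp_force: 66.8
```

Call:
{"op": "send_rows", "data": {
  "series": [
    [[1.3, 46.8, 0], [0, 0, 0], 60],
    [[1.3, 46.8, 0], [0, 0, 0], 60],
    [[1.3, 46.8, 0], [0, 0, 0], 60],
    [[1.3, 46.8, 0], [0, 0, -0.09], 60],
    [[0, 0, 0], [0, 0, -0.1], 60],
    [[0, 0, 0], [0, 0, -0.1], 60],
    [[0, 0, 0], [0, 0, 0], 60],
    [[0, 0, 0], [0, 0, 0], 60]
  ]
}}

```text
clock: 25.9
position: [539.0, -41.9, 179.8]
ee_rot: [0.998, 0.068, -0.0, -0.0]
contact_force: [-0.6, -0.1, -3.2]
gripper_width: 62.8
grasp_force: 66.9
```

```bash
python3 go.py 539.8 -41.7 104 7.9;python3 look.py k8 217|grep wrist
```

```text
[539.  -41.9 179.8] shift [ 0.8 -0.1 75.8] turn [-0.     0.    -0.002] F [-0.6 -0.1 -3.2] w 62.8 t 25.9
wrist brown [318. 224.] [552.2 -39.2 122.1  63.5   7.7]
wrist white [169. 378.] [462.3  29.2  30.5  28.2 -78.7]
wrist white [245. 330.] [500.7 -10.9  34.8   7.5  10.9]
wrist white [416. 290.] [534.4 -87.2   3.7   2.8   7. ]
wrist white [318. 222.] [560.5 -38.   39.3  29.6   7.8]
wrist white [320. 200.] [549.8 -41.5 380.9 206.6 -82.3]
```

Call:
{"op": "send_rows", "data": {
  "series": [
    [[0.8, 0, 25], [0, 0, 0], 60],
    [[0, 0, 30], [0, 0, 0], 60],
    [[0, 0, 12], [0, 0, 0], 60],
    [[0, 0, 5], [0, 0, 0], 60],
    [[0, 0, 1.5], [0, 0, 0], 60],
    [[0, 0, 0.5], [0, 0, 0], 60],
    [[0, 0, 0], [0, 0, 0], 60]
  ]
}}

```text
clock: 26.7
position: [541.0, -41.8, 107.0]
ee_rot: [0.998, 0.069, 0.001, -0.0]
contact_force: [-0.2, 0.6, -4.1]
gripper_width: 62.7
grasp_force: 66.9
```

Call:
{"op": "send_rows", "data": {
  "series": [
    [[-0.8, 0, 2], [0, 0, 0], 60],
    [[0, 0, 1], [0, 0, 0], 60],
    [[0, 0, 0.7], [0, 0, 0], 60],
    [[0, 0, 0], [0, 0, 0], 60],
    [[0, 0, 0], [0, 0, 0], 60]
  ]
}}

```text
clock: 27.2
position: [539.8, -42.0, 104.1]
ee_rot: [0.998, 0.069, 0.001, 0.0]
contact_force: [-2.9, 1.1, 6.0]
gripper_width: 62.9
grasp_force: 68.3
```

Call:
{"op": "send_rows", "data": {
  "series": [
    [[0, 0, 0], [0, 0, 0], 85],
    [[0, 0, 0], [0, 0, 0], 85],
    [[0, 0, 0], [0, 0, 0], 85],
    [[0, 0, 0], [0, 0, 0], 85],
    [[0, 0, -20], [0, 0, 0], 85],
    [[0, 0, -45], [0, 0, 0], 85],
    [[0, 0, -45], [0, 0, 0], 85],
    [[0, 0, -20], [0, 0, 0], 85]
  ]
}}

```text
clock: 28.0
position: [541.4, -42.2, 236.9]
ee_rot: [0.998, 0.069, 0.004, 0.0]
contact_force: [-0.0, -0.3, 0.3]
gripper_width: 85.1
grasp_force: 0.0
```

Call:
{"op": "send_rows", "data": {
  "series": [
    [[-17, -46, 0], [0, 0, 0], 85],
    [[-17, -46, 0], [0, 0, 0], 85],
    [[-17, -46, 0], [0, 0, 0], 85],
    [[-17, -46, 0], [0, 0, 0], 85],
    [[-17, -46, 0], [0, 0, 0], 85],
    [[-17, -46, 0], [0, 0, 0], 85],
    [[-17, -46, 0], [0, 0, 0], 85],
    [[-17, -46, 0], [0, 0, 0], 85]
  ]
}}

```text
clock: 28.8
position: [352.7, 305.3, 232.5]
ee_rot: [0.998, 0.069, 0.0, -0.0]
contact_force: [0.8, 0.0, -0.2]
gripper_width: 85.1
grasp_force: 0.0
```

Call:
{"op": "send_rows", "data": {
  "series": [
    [[-2, -16, 0], [0, 0, 0], 85],
    [[0, 0, 0], [0, 0, 0], 85],
    [[0, 0, 0], [0, 0, 0], 85]
  ]
}}

```text
clock: 29.1
position: [349.8, 318.9, 231.9]
ee_rot: [0.998, 0.069, -0.0, 0.0]
contact_force: [-0.1, 0.1, -0.1]
gripper_width: 85.0
grasp_force: 0.0
```

Run:
```python
from h import *
s=monitor.read_state();ci=camera_info("wrist");im=get_image("wrist")[:,:,::-1].copy();t=get_image("top")[:,:,::-1].copy()
cv2.imwrite("pics/k9.png",im);cv2.imwrite("pics/k9_t.png",t);np.savez("pics/k9.npz",R=ci["R"],t=ci["t"])
print(s["position"])
h=cv2.cvtColor(im,cv2.COLOR_BGR2HSV);u,v=proj("wrist",[[419,321,36]],ci)[0].astype(int);print(u,v)
for d in range(-60,61,8): print(h[v,u+d].tolist(),h[v+d,u].tolist())
a=np.hstack([im[max(0,v-90):v+90,u-120:u+120],t[150:330,170:410]]);cv2.imwrite("pics/k9c.png",cv2.resize(a,(800,300)))
for c in("top","scene"):
    i=t if c=="top" else get_image("scene")[:,:,::-1].copy()
    for cc,r in rects(i,(8,70,70),(25,255,255),200):
        f=fit(c,cc,139,None)
        if np.hypot(f[0]-540,f[1]+42)<60:print(c,"carton B",f)
    for cc,r in rects(i,(0,0,150),(180,60,255),30):
        f=fit(c,cc,139,None)
        if np.hypot(f[0]-555,f[1]+40)<50:print(c,"label",f)
```

```text
[349.77965254 318.87545771 231.90276476]
325 99
[116, 12, 154] [120, 8, 151]
[115, 10, 152] [116, 12, 155]
[115, 10, 150] [114, 8, 158]
[115, 10, 150] [99, 13, 137]
[98, 13, 156] [98, 14, 150]
[98, 13, 155] [65, 8, 192]
[60, 8, 195] [66, 7, 193]
[60, 8, 197] [65, 8, 200]
[60, 8, 197] [56, 9, 199]
[60, 7, 194] [60, 8, 195]
[98, 14, 148] [60, 7, 195]
[103, 14, 124] [94, 12, 151]
[120, 10, 75] [95, 12, 124]
[116, 12, 148] [120, 10, 77]
[115, 10, 146] [120, 10, 152]
[120, 10, 146] [120, 10, 154]
top carton B [544.5 -38.8 114.3  69.7   7.7]
top label [560.  -38.6  40.4  30.2   7.5]
top label [533.6 -33.9 155.5  98.8   7.9]
scene carton B [557.3 -33.9 135.1  78.3   8. ]
scene label [561.3 -39.6  37.2  28.2   8.8]
scene label [594.7 -18.2 152.8  97.3   7.9]
```

View pics/k9c.png

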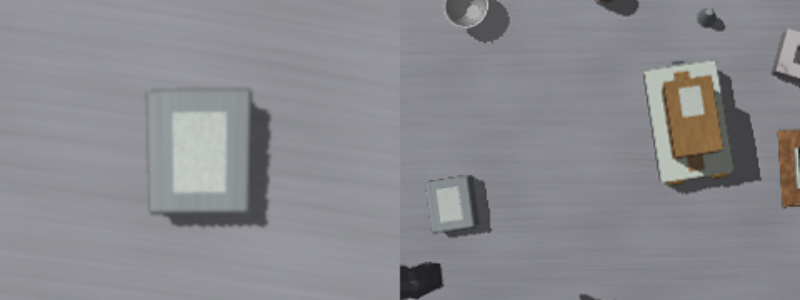

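The tin lies squarely in the wrist view, and the two cartons are stacked on the case. Now I'll fit the tin.

```bash
python3 - <<'E'
from h import *
im,ci=load("k9")
for c,r in rects(im,(40,4,100),(110,40,255),800):
    f=fit("wrist",c,36,ci)
    if f[0]<480:print(np.round(r[0]),f)
for c,r in rects(im,(40,4,170),(75,40,255),300): print("label",fit("wrist",c,36,ci))
E
python3 go.py 419 321 3 8
```

```text
[324.  99.] [418.9 322.6  78.6  65.9   8.3]
label [419.1 321.6  48.7  33.3   7.9]
label [512.7  -8.8 132.4  29.7  20.2]
[350.3 318.1 232.2] shift [ 68.5   6.4 229.2] turn [ 0.     0.    -0.003] F [0.1 0.2 0.6] w 85.3 t 29.2
```

Call:
{"op": "send_rows", "data": {
  "series": [
    [[34, 2.7, 20], [0, 0, 0], 85],
    [[34.5, 2.7, 30], [0, 0, 0], 85],
    [[0, 0, 45], [0, 0, 0], 85],
    [[0, 0, 45], [0, 0, 0], 85],
    [[0, 0, 20], [0, 0, 0], 85],
    [[0, 0, 0], [0, 0, 0], 85],
    [[0, 0, 0], [0, 0, 0], 85]
  ]
}}

```text
clock: 29.95
position: [419.4, 323.1, 72.9]
ee_rot: [0.998, 0.069, 0.0, -0.0]
contact_force: [-0.6, 0.3, 0.4]
gripper_width: 85.1
grasp_force: 0.0
```

```bash
python3 go.py 419 322 2 8.1
python3 - <<'E'
from h import *
ci=camera_info("wrist");im=get_image("wrist")[:,:,::-1].copy()
for c,r in rects(im,(40,4,170),(75,40,255),300): print("label",fit("wrist",c,36,ci))
E
```

```text
[419.4 323.1  72.9] shift [-0.6  1.1 70.9] turn [-0.    -0.001 -0.004] F [-0.6  0.3  0.4] w 85.1 t 29.9
label [418.9 322.1  49.3  33.8   8. ]
```

Call:
{"op": "send_rows", "data": {
  "series": [
    [[-0.3, 0.5, 30], [0, 0, 0], 85],
    [[0, 0, 25], [0, 0, 0], 85],
    [[0, 0, 12], [0, 0, 0], 85],
    [[0, 0, 3.5], [0, 0, 0], 85],
    [[0, 0, 0], [0, 0, 0], 85],
    [[0, 0, 0], [0, 0, 0], 85]
  ]
}}

```text
clock: 30.6
position: [418.9, 323.8, 3.1]
ee_rot: [0.998, 0.069, 0.001, -0.001]
contact_force: [0.4, 0.2, -0.1]
gripper_width: 85.1
grasp_force: 0.0
```

Call:
{"op": "send_rows", "data": {
  "series": [
    [[0, 0, 0], [0, 0, 0], 60],
    [[0, 0, 0], [0, 0, 0], 60],
    [[0, 0, 0], [0, 0, 0], 60],
    [[0, 0, 0], [0, 0, 0], 60],
    [[0, 0, 0], [0, 0, 0], 60]
  ]
}}

```text
clock: 31.1
position: [418.5, 324.5, 5.0]
ee_rot: [0.998, 0.069, 0.001, -0.001]
contact_force: [-8.4, 1.8, 17.1]
gripper_width: 59.8
grasp_force: 8.4
```

The grasp isn't sound: the width is 59.8 with an upward force. I'll open and look.

Call:
{"op": "send_rows", "data": {
  "series": [
    [[0, 0, 0], [0, 0, 0], 85],
    [[0, 0, 0], [0, 0, 0], 85],
    [[0, 0, 0], [0, 0, 0], 85],
    [[0, 0, 0], [0, 0, 0], 85]
  ]
}}

```text
clock: 31.5
position: [418.1, 322.6, 1.5]
ee_rot: [0.998, 0.069, -0.0, 0.0]
contact_force: [-0.3, 0.5, -0.1]
gripper_width: 85.5
grasp_force: 0.0
```

Run:
```python
from h import *
s=monitor.read_state();ci=camera_info("wrist");im=get_image("wrist")[:,:,::-1].copy()
print(s["position"],s["contact_force"],s["gripper_width"])
for c,r in rects(im,(40,4,150),(75,40,255),200): print("label",fit("wrist",c,36,ci))
cv2.imwrite("pics/k10.png",im)
```

```text
[418.08419002 322.58310084   1.45546434] [-0.26116828  0.48984608 -0.13475218] 85.48698286307709
label [424.7 322.8  38.4  33.9   8.2]
```

View pics/k10.png

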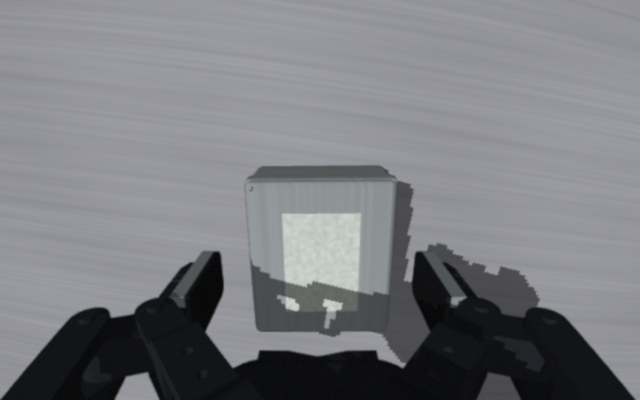

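Run:
```python
from h import *
s=monitor.read_state();ci=camera_info("wrist");R=Ro.from_quat(s["ee_rot"])
for k in (0,-13,-20,-30,-40):
  print(k,proj("wrist",s["position"]+R.apply([[11,-42.7,k],[11,42.7,k],[-11,42.7,k]]),ci).round(0).tolist())
im,ci=load("k3") # opening 55, TCP 18.6
print(proj("wrist",[[419.5,182.2,42]],ci))
```

```text
0 [[241.0, 216.0], [398.0, 216.0], [395.0, 253.0]]
-13 [[235.0, 226.0], [403.0, 226.0], [400.0, 264.0]]
-20 [[232.0, 231.0], [407.0, 231.0], [403.0, 271.0]]
-30 [[226.0, 240.0], [413.0, 240.0], [408.0, 281.0]]
-40 [[220.0, 249.0], [419.0, 249.0], [414.0, 293.0]]
[[326.53355204 256.29320986]]
```

The open fingertips project at about 38 mm behind the reported TCP, so they only reach the tin's top edge. I'll descend further carefully, watching the force.

Call:
{"op": "send_rows", "data": {
  "series": [
    [[0.5, 0, 5], [0, 0, 0], 85],
    [[0, 0, 4], [0, 0, 0], 85],
    [[0, 0, 3], [0, 0, 0], 85],
    [[0, 0, 3], [0, 0, 0], 85],
    [[0, 0, 0], [0, 0, 0], 85]
  ]
}}

```text
clock: 32.05
position: [418.4, 322.6, -13.9]
ee_rot: [0.998, 0.069, -0.0, 0.0]
contact_force: [0.2, -0.2, 0.3]
gripper_width: 85.0
grasp_force: 0.0
```

Call:
{"op": "send_rows", "data": {
  "series": [
    [[0, 0, 0], [0, 0, 0], 60],
    [[0, 0, 0], [0, 0, 0], 60],
    [[0, 0, 0], [0, 0, 0], 60],
    [[0, 0, 0], [0, 0, 0], 60],
    [[0, 0, 0], [0, 0, 0], 60]
  ]
}}

```text
clock: 32.55
position: [418.8, 323.1, -12.8]
ee_rot: [0.998, 0.069, 0.0, -0.0]
contact_force: [-0.4, -0.8, 5.8]
gripper_width: 64.7
grasp_force: 68.9
```

Call:
{"op": "send_rows", "data": {
  "series": [
    [[0, 0, -25], [0, 0, 0], 60],
    [[0, 0, -45], [0, 0, 0], 60],
    [[0, 0, -50], [0, 0, 0], 60],
    [[0, 0, -50], [0, 0, 0], 60],
    [[0, 0, -43], [0, 0, 0], 60]
  ]
}}

```text
clock: 33.05
position: [418.2, 322.7, 201.4]
ee_rot: [0.998, 0.069, -0.0, -0.0]
contact_force: [0.9, 1.8, -3.7]
gripper_width: 64.5
grasp_force: 68.1
```

Call:
{"op": "send_rows", "data": {
  "series": [
    [[8.7, 47.2, 0], [0, 0, 0], 60],
    [[8.7, 47.2, 0], [0, 0, 0], 60],
    [[8.7, 47.2, 0], [0, 0, 0], 60],
    [[8.7, 47.2, 0], [0, 0, 0], 60],
    [[8.7, 47.2, 0], [0, 0, 0], 60],
    [[8.7, 47.2, 0], [0, 0, 0], 60],
    [[8.7, 47.2, 0], [0, 0, 0], 60],
    [[8.7, 47.2, 0], [0, 0, 0], 60]
  ]
}}

```text
clock: 33.85
position: [539.1, -43.2, 198.4]
ee_rot: [0.998, 0.069, -0.001, -0.0]
contact_force: [2.0, 1.2, -2.8]
gripper_width: 64.6
grasp_force: 68.0
```

Call:
{"op": "send_rows", "data": {
  "series": [
    [[0, 0, 0], [0, 0, 0], 60],
    [[0, 0, 0], [0, 0, 0], 60],
    [[0, 0, 0], [0, 0, 0], 60]
  ]
}}

```text
clock: 34.15
position: [538.9, -41.0, 198.8]
ee_rot: [0.998, 0.069, -0.001, -0.0]
contact_force: [0.0, -0.1, -2.8]
gripper_width: 64.5
grasp_force: 68.2
```

```bash
python3 go.py 540 -41.8 126 7.9
python3 - <<'E'
from h import *
s=monitor.read_state();ci=camera_info("wrist");im=get_image("wrist")[:,:,::-1].copy();t=get_image("top")[:,:,::-1].copy()
cv2.imwrite("pics/k11.png",im);cv2.imwrite("pics/k11t.png",t)
for c,r in rects(im,(40,4,130),(75,40,255),200): print("label",fit("wrist",c,s["position"][2]+12.8+36,ci))
for c,r in rects(t,(6,60,60),(17,255,255),200):
    f=fit("top",c,6)
    if np.hypot(f[0]-466,f[1]+232)<60:print("mat",f)
E
```

```text
[538.9 -41.  198.8] shift [ 1.1  1.  72.8] turn [-0.001  0.002  0.   ] F [ 0.  -0.1 -2.8] w 64.5 t 34.1
label [548.1 -38.7  33.7  31.8 -82.1]
label [569.9 -96.6  13.9   8.8 -88. ]
label [590.5 -33.4  14.8  10.  -82. ]
label [601.2 -31.8  41.6  31.7 -82. ]
mat [ 481.6 -230.5   89.1   88.2   -1. ]
```

Run:
```python
from h import *
ci=camera_info("wrist");im=cv2.imread("pics/k11.png")
for z in (139,55):
  for c,r in rects(im,(40,4,130),(75,40,255),200): print(z,"label",r[0],fit("wrist",c,z,ci))
  for c,r in rects(im,(8,70,50),(25,255,255),200):print(z,"brown",r[0],fit("wrist",c,z,ci))
i=get_image("scene")[:,:,::-1].copy()
for c,r in rects(i,(8,70,50),(25,255,255),200):
    f=fit("scene",c,139)
    if np.hypot(f[0]-540,f[1]+42)<80:print("scene brown",f)
for c,r in rects(i,(0,0,150),(180,60,255),30):
    f=fit("scene",c,139)
    if np.hypot(f[0]-555,f[1]+40)<50:print("scene label",f)
```

```text
139 label (317.5, 262.0) [488.7 -46.5  64.8  61.  -82. ]
139 label (470.19891357421875, 231.6618194580078) [ 530.9 -157.7   26.7   17.   -87.9]
139 label (319.0, 158.5) [570.2 -36.2  28.3  19.2 -82. ]
139 label (319.2373352050781, 126.39088439941406) [590.8 -33.   79.9  60.9 -81.9]
139 brown (490.78656005859375, 268.7768859863281) [ 502.2 -184.    60.4   31.5   11.8]
139 brown (466.2171630859375, 239.64349365234375) [ 521.6 -156.5   75.3   56.5    1.8]
139 brown (594.0, 234.0) [ 521.4 -272.5  194.3   83.6   26.7]
139 brown (319.5, 133.5) [586.8 -34.1  65.1  52.6 -82. ]
55 label (317.5, 262.0) [442.9 -52.9  88.7  83.5 -82. ]
55 label (470.19891357421875, 231.6618194580078) [ 500.6 -205.2   36.6   23.2  -87.9]
55 label (319.0, 158.5) [554.4 -38.8  38.8  26.2 -82. ]
55 label (319.2373352050781, 126.39088439941406) [582.6 -34.5 109.4  83.3 -81.9]
55 brown (490.78656005859375, 268.7768859863281) [ 461.4 -241.2   82.6   43.2   11.8]
55 brown (466.2171630859375, 239.64349365234375) [ 487.9 -203.5  103.1   77.3    1.8]
55 brown (594.0, 234.0) [ 487.7 -362.3  266.   114.4   26.7]
55 brown (319.5, 133.5) [577.1 -36.1  89.1  72.  -82. ]
scene brown [576.2 -31.2 171.8  78.3   8. ]
scene label [562.9 -39.   33.   31.6  21.4]
scene label [594.8 -18.2 152.9  97.3   7.9]
```

Call:
{"op": "send_rows", "data": {
  "series": [
    [[0.6, 0.6, 25], [0, 0, 0], 60],
    [[0, 0, 25], [0, 0, 0], 60],
    [[0, 0, 12], [0, 0, 0], 60],
    [[0, 0, 5], [0, 0, 0], 60],
    [[0, 0, 1.5], [0, 0, 0], 60],
    [[0, 0, 0], [0, 0, 0], 60],
    [[0, 0, 0], [0, 0, 0], 60]
  ]
}}

```text
clock: 35.0
position: [541.1, -41.9, 132.3]
ee_rot: [0.998, 0.069, 0.001, -0.0]
contact_force: [-0.2, 0.4, -2.7]
gripper_width: 64.7
grasp_force: 68.1
```

Call:
{"op": "send_rows", "data": {
  "series": [
    [[-1, 0, 3], [0, 0, 0], 60],
    [[0, 0, 1.5], [0, 0, 0], 60],
    [[0, 0, 1], [0, 0, 0], 60],
    [[0, 0, 0.5], [0, 0, 0], 60],
    [[0, 0, 0], [0, 0, 0], 60]
  ]
}}

```text
clock: 35.5
position: [539.2, -42.2, 126.2]
ee_rot: [0.998, 0.069, 0.0, 0.0]
contact_force: [-3.1, 0.3, 5.4]
gripper_width: 64.7
grasp_force: 69.1
```

Call:
{"op": "send_rows", "data": {
  "series": [
    [[0, 0, 0], [0, 0, 0], 85],
    [[0, 0, 0], [0, 0, 0], 85],
    [[0, 0, 0], [0, 0, 0], 85],
    [[0, 0, 0], [0, 0, 0], 85],
    [[0, 0, -20], [0, 0, 0], 85],
    [[0, 0, -40], [0, 0, 0], 85],
    [[0, 0, -40], [0, 0, 0], 85],
    [[0, 0, -24], [0, 0, 0], 85]
  ]
}}

```text
clock: 36.3
position: [540.6, -42.2, 252.7]
ee_rot: [0.998, 0.069, 0.003, 0.0]
contact_force: [0.7, 0.2, 0.5]
gripper_width: 85.1
grasp_force: 0.0
```

Call:
{"op": "send_rows", "data": {
  "series": [
    [[1, 43.5, 0], [0, 0, 0], 85],
    [[1, 43.5, 0], [0, 0, 0], 85],
    [[1, 43.5, 0], [0, 0, 0], 85],
    [[1, 43.5, 0], [0, 0, 0], 85],
    [[0, 0, 0], [0, 0, 0], 85],
    [[0, 0, 0], [0, 0, 0], 85]
  ]
}}

```text
clock: 36.9
position: [567.0, -214.9, 248.4]
ee_rot: [0.998, 0.068, -0.001, -0.0]
contact_force: [-0.5, -0.2, -0.2]
gripper_width: 84.8
grasp_force: 0.0
```

Run:
```python
from h import *
s=monitor.read_state();ci=camera_info("wrist");im=get_image("wrist")[:,:,::-1].copy()
print(s["position"])
cv2.imwrite("pics/m1.png",im);np.savez("pics/m1.npz",R=ci["R"],t=ci["t"])
u,v=proj("wrist",[[638,-214,38]],ci)[0].astype(int);print(u,v)
h=cv2.cvtColor(im,cv2.COLOR_BGR2HSV);print([h[v,u+d].tolist() for d in range(-30,31,3)])
```

```text
[ 566.99686376 -214.90418203  248.4442034 ]
326 98
[[113, 11, 179], [128, 5, 192], [174, 6, 226], [168, 6, 226], [168, 6, 226], [162, 6, 226], [168, 6, 226], [170, 3, 225], [168, 6, 220], [165, 8, 130], [173, 8, 121], [0, 6, 120], [165, 8, 121], [173, 6, 157], [173, 5, 226], [173, 5, 226], [173, 5, 226], [170, 3, 225], [173, 5, 226], [165, 5, 225], [165, 5, 225]]
```

Call:
{"op": "send_rows", "data": {
  "series": [
    [[-16, 40, 0], [0, 0, 0], 85],
    [[-16, 40, 0], [0, 0, 0], 85],
    [[-16, 40, 0], [0, 0, 0], 85],
    [[-16, 40, 0], [0, 0, 0], 85],
    [[-16, 40, 0], [0, 0, 0], 85],
    [[0, 0, 0], [0, 0, 0], 85],
    [[0, 0, 0], [0, 0, 0], 85]
  ]
}}

```text
clock: 37.65
position: [515.5, -422.5, 249.0]
ee_rot: [0.998, 0.069, -0.0, -0.0]
contact_force: [-0.4, 0.2, -0.3]
gripper_width: 85.1
grasp_force: 0.0
```

Run:
```python
from h import *
s=monitor.read_state();ci=camera_info("wrist");im=get_image("wrist")[:,:,::-1].copy()
print(s["position"])
cv2.imwrite("pics/m2.png",im);np.savez("pics/m2.npz",R=ci["R"],t=ci["t"])
u,v=proj("wrist",[[587,-416,130]],ci)[0].astype(int);print(u,v)
a,ca=load("m1");x,y=proj("wrist",[[638,-214,38]],ca)[0].astype(int)
o=np.hstack([cv2.resize(im[max(0,v-60):v+140,u-80:u+80],(400,500)),cv2.resize(a[max(0,y-80):max(0,y-80)+160,x-64:x+64],(400,500))])
print("crop origins",(u-80,max(0,v-60)),(x-64,max(0,y-80)))
cv2.imwrite("pics/m12.png",o)
```

```text
[ 515.5429954  -422.53558598  248.95500232]
322 98
crop origins (np.int64(242), np.int64(38)) (np.int64(262), np.int64(18))
```

View pics/m12.png

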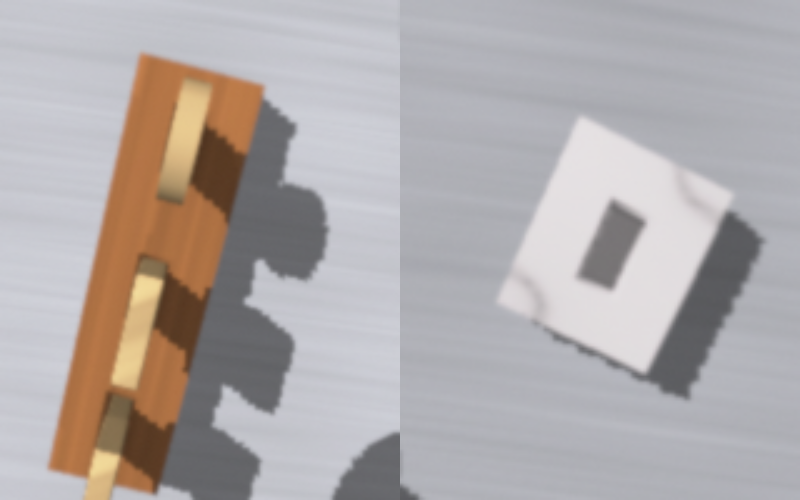

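The left crop shows the round head at (184,140); the right shows the stand's slot at about (611,245). Now I'll fit both.

Run:
```python
from h import *
a,ca=load("m1");b,cb=load("m2")
h=cv2.cvtColor(a,cv2.COLOR_BGR2HSV);m=(h[:,:,2]<172).astype(np.uint8)*255
x,y=proj("wrist",[[638,-214,38]],ca)[0].astype(int);m[:y-25]=0;m[y+25:]=0;m[:,:x-22]=0;m[:,x+25:]=0
for c in cv2.findContours(m,0,1)[0]:
    if cv2.contourArea(c)>20:print("slot",cv2.minAreaRect(c)[0],fit("wrist",c,38,ca))
m=(h[:,:,2]>200).astype(np.uint8)*255
for c in cv2.findContours(m,0,1)[0]:
    f=fit("wrist",c,38,ca)
    if cv2.contourArea(c)>500 and np.hypot(f[0]-638,f[1]+214)<60:print("stand",f)
for lo in ((15,70,110),(16,70,110)):
  for c,r in rects(b,lo,(28,255,255),80):
    print("marker",np.round(r[0]),fit("wrist",c,108,cb),fit("wrist",c,130,cb))
hb=cv2.cvtColor(b,cv2.COLOR_BGR2HSV);print(hb[94,316],hb[80,319],hb[60,300])
for c,r in rects(b,(5,60,60),(28,255,255),1500): print("rack",np.round(r[0]),fit("wrist",c,38,cb))
```

```text
slot (329.10003662109375, 96.30000305175781) [ 640.3 -216.9   28.4   14.2  -18.8]
stand [ 639.9 -217.6   70.    59.7  -17.8]
marker [283. 227.] [ 456.6 -394.    68.3   11.2   -7.2] [ 466.1 -395.3   63.4   10.4   -7.2]
marker [297. 167.] [ 519.8 -401.2   51.7   11.5   -6.5] [ 524.7 -401.9   48.    10.7   -6.5]
marker [432. 150.] [ 552.3 -526.6  106.7   14.    13.4] [ 555.  -518.4   99.1   13.    13.4]
marker [315.  94.] [ 589.3 -409.2   43.3   12.    -6.3] [ 589.3 -409.3   40.2   11.1   -6.3]
marker [603.  74.] [ 649.9 -684.   136.6   81.7   13.3] [ 645.6 -664.6  126.8   75.9   13.3]
marker [567.  72.] [ 642.6 -637.   129.4    7.9   11.4] [ 638.8 -620.9  120.2    7.3   11.4]
marker [283. 227.] [ 456.4 -394.    67.8   10.8   -6.6] [ 465.9 -395.2   63.    10.    -6.6]
marker [297. 167.] [ 519.8 -401.3   50.8   11.3   -6.5] [ 524.7 -402.    47.2   10.5   -6.5]
marker [432. 150.] [ 552.1 -526.6  105.8   13.6   13.2] [ 554.7 -518.4   98.2   12.7   13.2]
marker [315.  94.] [ 589.3 -409.3   42.9   11.8   -5.9] [ 589.3 -409.5   39.8   10.9   -5.9]
marker [603.  74.] [ 649.9 -684.   136.6   81.7   13.3] [ 645.6 -664.6  126.8   75.9   13.3]
marker [567.  72.] [ 642.6 -637.   129.4    7.9   11.4] [ 638.8 -620.9  120.2    7.3   11.4]
[ 19  99 230] [ 19  98 229] [ 11 118 190]
rack [164. 171.] [ 474.6 -241.1  113.7   96.4    2.2]
rack [432. 150.] [ 543.6 -552.6  131.7   17.3   13.7]
rack [299. 161.] [ 502.6 -399.9  237.8   56.5   -6.3]
rack [ 12. 109.] [524.7 -49.9 134.8  34.3  -6.1]
rack [596.  74.] [ 661.7 -737.   167.5  119.2   13.1]
```

```bash
python3 go.py 589.3 -409.4 72 -6.2
```

```text
[ 516.  -421.8  249.2] shift [ 74.3  -2.  177.2] turn [-0.    -0.     0.248] F [-0.4  0.3  0.6] w 84.7 t 37.7
```

Call:
{"op": "send_rows", "data": {
  "series": [
    [[37, -1, 0], [0, 0, 0], 85],
    [[37, -1, 0], [0, 0, 0], 85],
    [[0, 0, 20], [0, 0, 0.124], 85],
    [[0, 0, 30], [0, 0, 0.124], 85],
    [[0, 0, 35], [0, 0, 0], 85],
    [[0, 0, 0], [0, 0, 0], 85],
    [[0, 0, 0], [0, 0, 0], 85]
  ]
}}

```text
clock: 38.4
position: [589.3, -409.6, 165.0]
ee_rot: [0.999, -0.053, -0.0, 0.0]
contact_force: [-0.0, -0.8, 1.0]
gripper_width: 84.8
grasp_force: 0.0
```

```bash
python3 go.py 589.3 -409.4 72 -6.2
python3 - <<'E'
from h import *
ci=camera_info("wrist");im=get_image("wrist")[:,:,::-1].copy()
for c,r in rects(im,(15,70,110),(28,255,255),80):
    f=fit("wrist",c,130,ci)
    if np.hypot(f[0]-589,f[1]+409)<40: print(f,r[0])
t=get_image("top")[:,:,::-1].copy();s=get_image("scene")[:,:,::-1].copy()
for n,i in(("top",t),("scene",s)):
    for c,r in rects(i,(80,6,90),(112,40,190),30)+rects(i,(40,4,150),(75,40,255),30):
        f=fit(n,c,175)
        if np.hypot(f[0]-540,f[1]+42)<35:print(n,"tin bits",f)
E
```

```text
[ 589.3 -409.6  165. ] shift [-0.  -0.3 93. ] turn [0.001 0.    0.001] F [-0.  -0.8  1. ] w 84.8 t 38.4
[ 600.2 -410.6   31.8    9.7   -6.4] (318.4999694824219, 196.49998474121094)
top tin bits [538.6 -40.7  75.4  65.3   7.6]
top tin bits [538.5 -41.4  49.   32.9   7.3]
top tin bits [530.7 -30.9 146.6  94.3   7.8]
scene tin bits [540.6 -42.5  49.5  33.9   6.5]
```

The tin is centred on the column. Next I'll grasp the marker.

Call:
{"op": "send_rows", "data": {
  "series": [
    [[0, 0, 30], [0, 0, 0], 85],
    [[0, 0, 30], [0, 0, 0], 85],
    [[0, 0, 23], [0, 0, 0], 85],
    [[0, 0, 10], [0, 0, 0], 85],
    [[0, 0, 0], [0, 0, 0], 85],
    [[0, 0, 0], [0, 0, 0], 85]
  ]
}}

```text
clock: 39.15
position: [589.7, -411.6, 73.3]
ee_rot: [0.999, -0.055, 0.001, 0.001]
contact_force: [-0.6, 0.5, 0.4]
gripper_width: 84.7
grasp_force: 0.0
```

Call:
{"op": "send_rows", "data": {
  "series": [
    [[0, 0, 0], [0, 0, 0], 20],
    [[0, 0, 0], [0, 0, 0], 20],
    [[0, 0, 0], [0, 0, 0], 20],
    [[0, 0, 0], [0, 0, 0], 20],
    [[0, 0, 0], [0, 0, 0], 20],
    [[0, 0, 0], [0, 0, 0], 5],
    [[0, 0, 0], [0, 0, 0], 5],
    [[0, 0, 0], [0, 0, 0], 5]
  ]
}}

```text
clock: 39.95
position: [588.7, -410.9, 71.3]
ee_rot: [0.998, -0.055, 0.0, 0.0]
contact_force: [0.4, 0.4, 0.4]
gripper_width: 9.1
grasp_force: 60.1
```

Call:
{"op": "send_rows", "data": {
  "series": [
    [[0, 0, -10], [0, 0, 0], 5],
    [[0, 0, -20], [0, 0, 0], 5],
    [[0, 0, -30], [0, 0, 0], 5],
    [[0, 0, -30], [0, 0, 0], 5],
    [[0, 0, 0], [0, 0, 0.105], 5],
    [[0, 0, 0], [0, 0, 0.105], 5],
    [[0, 0, 0], [0, 0, 0], 5]
  ]
}}

```text
clock: 40.65
position: [588.5, -410.8, 162.0]
ee_rot: [0.987, -0.159, 0.0, 0.0]
contact_force: [-0.9, 0.1, -1.8]
gripper_width: 9.2
grasp_force: 59.7
```

```bash
python3 go.py 639.5 -217.1 151 -18.3
```

```text
[ 588.5 -410.8  162. ] shift [ -12.5 -199.9   11. ] turn [-0.    -0.001 -0.   ] F [-0.9  0.1 -1.8] w 9.2 t 40.6
```

Call:
{"op": "send_rows", "data": {
  "series": [
    [[-2.5, -40, 0], [0, 0, 0], 5],
    [[-2.5, -40, 0], [0, 0, 0], 5],
    [[-2.5, -40, 0], [0, 0, 0], 5],
    [[-2.5, -40, 0], [0, 0, 0], 5],
    [[-2.5, -40, 0], [0, 0, 0], 5],
    [[0, 0, 20], [0, 0, 0], 5],
    [[0, 0, 0], [0, 0, 0], 5],
    [[0, 0, 0], [0, 0, 0], 5]
  ]
}}

```text
clock: 41.45
position: [639.2, -217.4, 141.0]
ee_rot: [0.987, -0.159, -0.001, 0.0]
contact_force: [-0.3, -1.0, -0.3]
gripper_width: 9.1
grasp_force: 59.7
```

```bash
python3 go.py 639.5 -217.1 72 -18.3
python3 - <<'E'
from h import *
s=monitor.read_state();ci=camera_info("wrist");im=get_image("wrist")[:,:,::-1].copy()
cv2.imwrite("pics/n1.png",im);np.savez("pics/n1.npz",R=ci["R"],t=ci["t"])
print(s["position"])
u,v=proj("wrist",[[640,-217,90]],ci)[0].astype(int)
sc=get_image("scene")[:,:,::-1]
cv2.imwrite("pics/n1c.png",np.hstack([cv2.resize(im[130:400,210:430],(489,600)),cv2.resize(sc[100:240,190:262],(309,600))]))
E
```

```text
[ 639.2 -217.4  141. ] shift [ 0.3 -0.5 69. ] turn [0.001 0.001 0.001] F [-0.3 -1.  -0.3] w 9.1 t 41.5
[ 639.19719893 -217.42140411  140.99927359]
```

View pics/n1c.png

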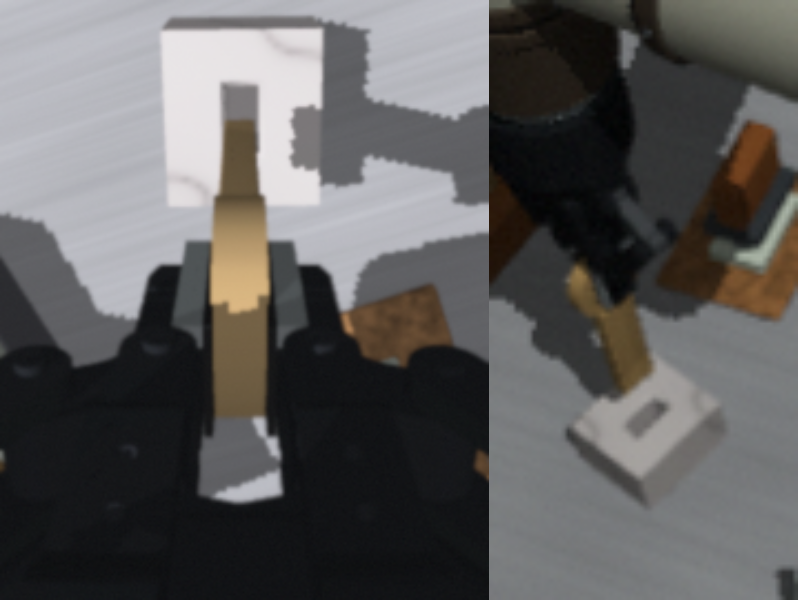

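The marker hangs upright in the grip with its foot in line with the slot. Next I'll measure the foot's front edge (238,120) against the slot's far edge (240,83) in crop pixels.

Run:
```python
from h import *
s=monitor.read_state();im,ci=load("n1");R=Ro.from_quat(s["ee_rot"]);p=s["position"]
L=lambda X:R.inv().apply(X-p).round(1)
px=lambda a:[(x/2.2227+210,y/2.2222+130) for x,y in a]
zf=p[2]-71.3+8
print("foot front edge L,R",L(plane("wrist",px([(222,120),(255,120)]),zf,ci)))
print("slot far edge L,R",L(plane("wrist",px([(221,83),(258,83)]),38,ci)))
print("stand edges at row 110",L(plane("wrist",px([(164,110),(322,110),(242,29),(242,206)]),38,ci)))
```

```text
foot front edge L,R [[11.1 -6.9 63.3]
 [11.1  3.8 63.3]]
slot far edge L,R [[ 14.4  -8.1 104. ]
 [ 14.4   5.8 104. ]]
stand edges at row 110 [[ 3.900e+00 -2.990e+01  1.040e+02]
 [ 4.000e+00  3.030e+01  1.040e+02]
 [ 3.480e+01 -3.000e-01  1.041e+02]
 [-3.540e+01 -1.000e-01  1.040e+02]]
```

Call:
{"op": "send_rows", "data": {
  "series": [
    [[1, 0.3, 15], [0, 0, 0], 5],
    [[0, 0, 15], [0, 0, 0], 5],
    [[0, 0, 4], [0, 0, 0], 5],
    [[0, 0, 0], [0, 0, 0], 5],
    [[0, 0, 0], [0, 0, 0], 5]
  ]
}}

```text
clock: 42.05
position: [640.7, -218.1, 107.6]
ee_rot: [0.987, -0.159, 0.0, 0.0]
contact_force: [0.3, 0.3, -0.0]
gripper_width: 9.6
grasp_force: 59.7
```

Run:
```python
from h import *
s=monitor.read_state();ci=camera_info("wrist");im=get_image("wrist")[:,:,::-1].copy()
cv2.imwrite("pics/n2.png",im);np.savez("pics/n2.npz",R=ci["R"],t=ci["t"])
print(s["position"],s["contact_force"])
cv2.imwrite("pics/n2c.png",cv2.resize(im[140:300,250:390],(700,800))[:600])
```

```text
[ 640.72125419 -218.13593305  107.61799542] [ 0.34817923  0.31150757 -0.00599674]
```

View pics/n2c.png

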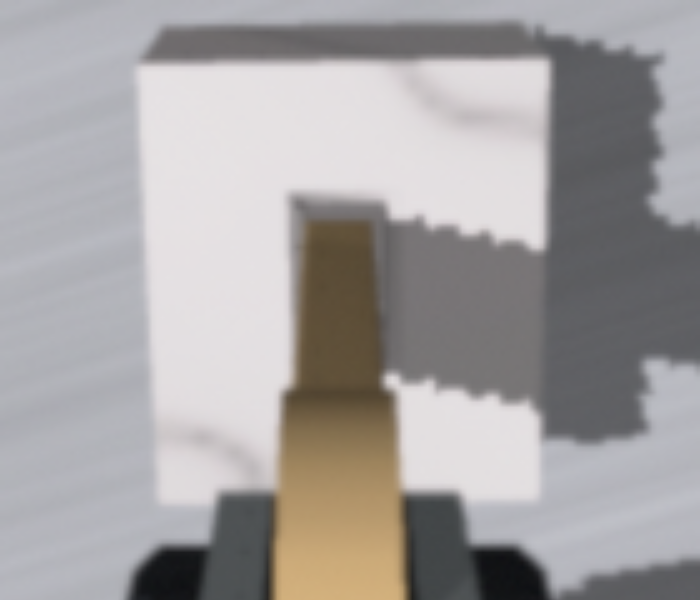

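Run:
```python
from h import *
s=monitor.read_state();im,ci=load("n2");R=Ro.from_quat(s["ee_rot"]);p=s["position"]
L=lambda X:R.inv().apply(X-p).round(1)
px=lambda a:[(x/5+250,y/5+140) for x,y in a]
print("foot",L(plane("wrist",px([(303,220),(373,220)]),44.3,ci)))
print("slot",L(plane("wrist",px([(290,196),(386,202)]),38,ci)))
print("stand",L(plane("wrist",px([(148,220),(546,220),(345,62),(345,500)]),38,ci)))
```

```text
foot [[11.5 -5.7 63.6]
 [11.5  4.5 63.6]]
slot [[13.5 -7.7 69.9]
 [12.6  6.5 69.9]]
stand [[  9.8 -28.9  69.9]
 [  9.8  30.4  69.9]
 [ 33.5   0.4  70. ]
 [-35.8   0.5  69.9]]
```

Foot and slot agree to within about 0.5 mm in both axes. Inserting.

Call:
{"op": "send_rows", "data": {
  "series": [
    [[0, 0, 4], [0, 0, 0], 5],
    [[0, 0, 4], [0, 0, 0], 5],
    [[0, 0, 4], [0, 0, 0], 5],
    [[0, 0, 0], [0, 0, 0], 5]
  ]
}}

```text
clock: 42.5
position: [639.9, -217.6, 94.3]
ee_rot: [0.987, -0.159, -0.001, -0.0]
contact_force: [-0.2, 0.2, 0.4]
gripper_width: 9.0
grasp_force: 59.8
```

Call:
{"op": "send_rows", "data": {
  "series": [
    [[0, 0, 6], [0, 0, 0], 5],
    [[0, 0, 6], [0, 0, 0], 5],
    [[0, 0, 5], [0, 0, 0], 5],
    [[0, 0, 3], [0, 0, 0], 5],
    [[0, 0, 1.5], [0, 0, 0], 5],
    [[0, 0, 0], [0, 0, 0], 5],
    [[0, 0, 0], [0, 0, 0], 5]
  ]
}}

```text
clock: 43.2
position: [640.4, -217.7, 73.7]
ee_rot: [0.987, -0.159, -0.0, 0.0]
contact_force: [0.2, 0.0, -0.6]
gripper_width: 9.0
grasp_force: 59.8
```

Call:
{"op": "send_rows", "data": {
  "series": [
    [[0, 0, 1], [0, 0, 0], 5],
    [[0, 0, 1], [0, 0, 0], 5],
    [[0, 0, 0], [0, 0, 0], 5],
    [[0, 0, 0], [0, 0, 0], 5]
  ]
}}

```text
clock: 43.6
position: [640.6, -217.8, 71.8]
ee_rot: [0.987, -0.159, 0.0, 0.0]
contact_force: [-0.1, -1.1, -1.7]
gripper_width: 8.9
grasp_force: 59.7
```

Call:
{"op": "send_rows", "data": {
  "series": [
    [[0, 0, 0], [0, 0, 0], 15],
    [[0, 0, 0], [0, 0, 0], 30],
    [[0, 0, 0], [0, 0, 0], 50],
    [[0, 0, 0], [0, 0, 0], 80],
    [[0, 0, 0], [0, 0, 0], 80],
    [[0, 0, -20], [0, 0, 0], 85],
    [[0, 0, -40], [0, 0, 0], 85],
    [[0, 0, -50], [0, 0, 0], 85]
  ]
}}

```text
clock: 44.4
position: [638.9, -217.4, 180.5]
ee_rot: [0.987, -0.159, -0.003, -0.0]
contact_force: [1.3, -0.9, 1.3]
gripper_width: 85.1
grasp_force: 0.0
```

Call:
{"op": "send_rows", "data": {
  "series": [
    [[-20, 40, -30], [0, 0, 0], 85],
    [[-45, 0, -10], [0, 0, 0], 85],
    [[-45, 0, 0], [0, 0, 0], 85],
    [[-45, 0, 0], [0, 0, 0], 85],
    [[0, 0, 0], [0, 0, 0], 85],
    [[0, 0, 0], [0, 0, 0], 85]
  ]
}}

```text
clock: 45.0
position: [482.6, -204.6, 220.6]
ee_rot: [0.987, -0.159, 0.001, 0.0]
contact_force: [1.0, -0.1, 0.9]
gripper_width: 84.8
grasp_force: 0.0
```

Run:
```python
from h import *
s=get_image("scene")[:,:,::-1];t=get_image("top")[:,:,::-1];w=get_image("wrist")[:,:,::-1];print(monitor.read_state()["position"],monitor.read_state()["clock"])
cv2.imwrite("pics/f.png",np.vstack([np.hstack([cv2.resize(s[80:260,150:350],(400,360)),cv2.resize(t[120:300,280:480],(400,360))]),cv2.resize(w[:190],(800,238))]))
for n,i in(("top",t),("scene",s)):
    i=i.copy()
    for c,r in rects(i,(40,4,150),(75,40,255),30):
        f=fit(n,c,175)
        if np.hypot(f[0]-540,f[1]+42)<35:print(n,"tin bits",f)
```

```text
[ 484.32907742 -204.90397983  219.73015338] 45.15
scene tin bits [538.4 -43.   48.7  33.    7.1]
```

View pics/f.png

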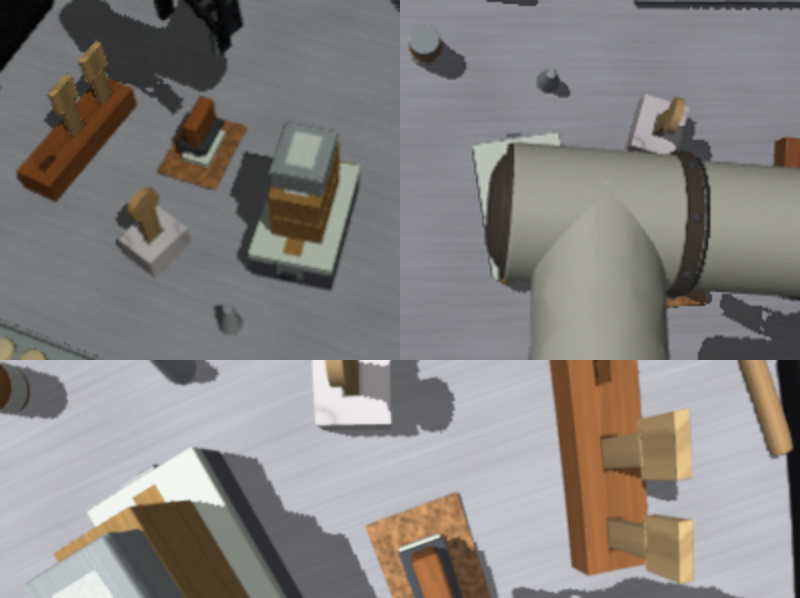

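The marker is upright in the stand, the column is neat, the smoother is on its mat, and the square markers are untouched. I'm handing it in.

```bash
python3 -c "
from bench import job_done
print(job_done())"
```

```text
the job is handed in; nothing more can be done
None
```

The job is handed in at about 45 s of the 208 s allowed: the tape is smoothed, the smoother is on its mat, both cartons and the one tin are stacked on the case, and the round marker stands in the stand; no verdict came back.

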